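Pack the delivery crate and hang its gate

ROBOT

A 7-joint arm with a two-finger parallel gripper is mounted at the origin on the work surface. World frame = base frame: x ahead of the robot, y to its left, z up, the work surface at z = 0. Lengths are in m, angles in rad, forces in N, time in s.
With the tool pointing down it reaches from about 0.425 to 1.025 m from the base axis. Payload 3.6 kg.
Tool frame: the origin (TCP) lies at the very end of the fingers, on their centre line; the grasp point (between the pads) lies 19 mm behind it; z points along the fingers, y is the line along which they close (so a half turn about z gives the same grasp; the last joint's range is limited). The gripper opens to 85 mm and grips with 20 to 120 N. Pads are 22 mm wide; open, the fingers measure 114 mm over their backs; the gripper's body (76 mm by 85 mm) begins 54 mm behind the grasp point. The pads swing forward as they close: fully open they stand 13 mm farther back than shut.
Start: joints at [1.075, 0.591, 0.048, 1.609, -0.033, 0.943, -0.034], TCP at [0.284, -0.667, 0.231] pointing down, gripper open.
Joint ranges: [-2.69, 2.69], [-0.47, 2.24], [-1.27, 1.36], [0.19, 2.51], [-1.53, 4.68], [0.08, 2.07], [-3.09, 3.09]. Speed limits (rad/s): [2.57, 2.57, 3.14, 3.14, 3.14, 3.14, 3.14].

INTERFACE

Orientations are given as a unit quaternion [x, y, z, w].
In Python, from workcell import ctrl gives the robot as it stands.
- The arm moves only by the shell command python3 steer.py 'ROWS' [FORCE]. ROWS is rows parted by semicolons, their numbers by spaces, 1 to 10 of them, each of 5 numbers: dx, dy, dz in m, then a turn about the tool's z in rad, then the opening from 0.0 (shut) to 1.0 (fully open); each row is the pose to reach, as a shift and turn from the pose commanded when the command began, along the tool's axes at that moment; what a row does not reach only later rows make up. A row lasts 1/12 s, in which the tool goes at most 0.0417 m and 0.125 rad, less where a joint would pass 70% of its speed; a pose out of reach is approached as far as the arm can. The fingers move at their own pace and stop on an object; FORCE is the grip in N (left out, the last holds). Time passes only in rows, so rows that do not move let the fingers close. It prints the time, the measured TCP pose, the force, the opening and the grip force at its end.
- ctrl.state(): the state, without advancing time (a new reading comes with each control period).
- ctrl.read_camera(name): name is "scene" or "top"; returns the picture (420x560x3 uint8, red, green, blue); there is no depth.
- ctrl.camera_params(name): a dict with "fx", "fy", "cx", "cy" (pixels), "distortion" ([k1, k2, p1, p2, k3] as OpenCV has them; the pictures are not rectified), "eye" and "rotation" of the camera in the world. Camera axes: x right, y down, z forward; pixel columns grow to the right and rows downward; lengths in m; the calibration is good to about 2 mm. A picture is of the moment at which its call begins. camera_params takes no time and is no camera call.
- ctrl.finish_job(): hands the job in; it is judged then, once.
The state is a dict: "clock": time; "joints": joint angles; "joint_vel": joint speeds; "joint_efforts": joint torques, N m; "eef_pos": TCP position; "orientation": TCP orientation; "ft_force": force on the tool from outside, world axes, zero at the start; "moment": the same for the moment, N m; "grip_width": opening from 0.0 (shut) to 1.0 (fully open); "gripper_force": force on a finger pad.
Only numpy, scipy, OpenCV 4.12 (cv2) and the standard library are available. Lean on these libraries where they do the work, as an engineer would, in place of code of your own. Each camera call takes 0.05 s, during which the arm holds its last target. There are 200 camera calls.

TASK

Pack the crate for delivery: lift the white glue tub out of it and stand it on its round cork mat (wholly on it), then stack every flat leather box, lid up, into one square, flush column in the middle of the crate's floor, long sides parallel to the crate's open front. Next take the gate out of the letter rack, lower it so that both knuckles go fully home over the two pintles, and see that it is shut; last, turn the wooden button level across it. Leave the thread reel and the mug that stand by the boxes where they are, and put the tub back if it gets knocked off its mat.

Things in the scene. Friction and masses are not known exactly. Their poses are not given: they have to be found in the camera images.
- crate: fixed pale-wood crate, 182 deep (own x) x 200 wide (own y), open on top and in front (own -x, facing the robot within 13 degrees). Floor 12 thick, slatted walls 85 high, inside 170 x 170, front posts 104 high. Two pintles, one above the other, in front of its left (+y) post; a turn button on the front of its right (-y) post. Origin: middle of the underside
- bay (a point): middle of the crate's floor inside, on the floor's top (12 above the table)
- pin_low (a point): lower pintle: upright steel pin 9.4 across, 14 long, its upper 6 tapering to 3, on a round shoulder 20 across and 8 thick that a bracket holds out from the post behind; this point is on the pin's axis at the top of the shoulder, 22 above the table. The axis is 11 in front of the post's face, the stop for the shut gate
- pin_high (a point): upper pintle, alike, straight above the lower one; point on the axis at the top of its shoulder, 82 above the table. Between the lower pin's tip and the upper shoulder's underside there are 38 mm clear; the gate's lower knuckle must come in from the front through that space
- keeper (a point): fixed point of the crate at which gate_edge lies when the gate is hung and shut (by the right post, in the shut gate's middle plane, 60 above the table)
- gate: loose lift-off gate, pale board 14 thick (own x), 158 long, 80 high, 0.28 kg, with a hand-hold on its top edge and two steel knuckles at one end. Origin: on the knuckles' axis, underside of the lower one (on pin_low when hung); board along own -y, 13.5 to 171.5 from the axis, z -4 to 76. Starts upright in the middle slot of a fixed dark letter rack (46 high, slot 17), origin 14 up
- knuckle_high (a point): underside of the gate's upper knuckle, on the axis, 60 above the gate's origin; on pin_high when hung. Each knuckle is a tube 18 across, 12 high, bore 12. Hung and shut, the gate's axes are parallel to the crate's, its board 4 clear of the stop with 3 to 5 mm to spare at each end; it swings freely, opens towards crate -x, and its free end sags up to 8
- gate_hold (a point): middle of the top of the gate's hand-hold (80 long along own y, 40 high above the board, 14 thick: grip it across its thickness; it is above the centre of mass), 114 above and 92.5 along -y from the gate's origin
- gate_edge (a point): middle of the gate's free end, in its middle plane, 38 above and 171.5 along -y from the gate's origin
- turnbutton (a joint): angle of the wooden turn button: 0 = long end straight up (open, clear of the gate), grows as the long end swings over to the gate side (crate +y); 1.57 = level across the front of the shut gate; stops at -0.35 and 1.6. Stiff with friction (0.05 N m), stays where it is put
- turnbutton_tip (a point): tip of the turn button's long end, 48 from the pivot, middle of its thickness. The button is dark wood, 62 long (14 of it beyond the pivot), 18 wide, 10 thick along crate x; its inner face is 2 in front of the shut gate's outer face
- turnbutton_pivot (a point): pivot of the turn button, 88 above the table, middle of its thickness; the axis is the crate's x
- box0: closed flat brown leather-covered box with light stitching, 110 (own x) x 70 (own y) x 30 high, about 0.16 kg, lid fixed on; to be packed. All alike; 3 to 5 are present (None from the start = absent). Origin: centre of its underside; z up through the lid
- box1: closed flat brown leather-covered box with light stitching, 110 (own x) x 70 (own y) x 30 high, about 0.16 kg, lid fixed on; to be packed. All alike; 3 to 5 are present (None from the start = absent). Origin: centre of its underside; z up through the lid
- box2: closed flat brown leather-covered box with light stitching, 110 (own x) x 70 (own y) x 30 high, about 0.16 kg, lid fixed on; to be packed. All alike; 3 to 5 are present (None from the start = absent). Origin: centre of its underside; z up through the lid
- box3: closed flat brown leather-covered box with light stitching, 110 (own x) x 70 (own y) x 30 high, about 0.16 kg, lid fixed on; to be packed. All alike; 3 to 5 are present (None from the start = absent). Origin: centre of its underside; z up through the lid
- box4: closed flat brown leather-covered box with light stitching, 110 (own x) x 70 (own y) x 30 high, about 0.16 kg, lid fixed on; to be packed. All alike; 3 to 5 are present (None from the start = absent). Origin: centre of its underside; z up through the lid
- tub: closed white glue tub, round, 50 across at its lid (top 16), 46 below, 50 high, 0.18 kg; starts standing in the crate; origin: centre of its underside
- corkmat: fixed round cork mat, 110 across, 5 thick; origin: centre of its underside
- mug_a: white mug beyond the boxes, 82 across, 92 high, bystander, origin under its middle
- reel: wooden thread reel, 42 across, 48 high, standing among the boxes, bystander, origin under its middle

How it is judged:
On the way, in this order (a step that is already met when the one before it is completed fails the run):
1. the glue tub stands on its cork mat (horizontal distance between tub and corkmat below 0.03 m and z of tub in the frame of corkmat between 0.002 and 0.01 m and angle between tub's own z axis and vertical below 0.1 rad), for 0.2 s.
2. all boxes present stand in one square column in the middle of the crate (horizontal distance between each of box0, box1, box2, box3, box4 and bay below 0.025 m and angle between the x axis of each of box0, box1, box2, box3, box4 and the y axis of crate, either way round below 0.12 rad and angle between each of box0, box1, box2, box3, box4's own z axis and vertical below 0.06 rad and z of each of box0, box1, box2, box3, box4 in the frame of bay above -0.006 m and horizontal distance between box0 and box1 below 0.012 m and horizontal distance between each of box0, box1 and box2 below 0.012 m and horizontal distance between each of box0, box1, box2 and box3 below 0.012 m and horizontal distance between each of box0, box1, box2, box3 and box4 below 0.012 m), for 0.2 s.
3. the gate hangs on both pintles, fully down, and is shut (distance between gate and pin_low below 0.006 m and distance between knuckle_high and pin_high below 0.006 m and horizontal distance between gate_edge and keeper below 0.01 m), for 0.2 s.
4. the turn button lies across the gate (value of joint turnbutton above 1.35 rad), for 0.2 s.
At the end, for the whole second after the job is handed in: Boxes level (3 deg), in plan within 25 mm of the crate floor's middle and 12 mm of each other, long sides along its width (7 deg); knuckles within 6 mm of the pin shoulders, gate edge 10 mm of shut, button past 1.35 rad; tub upright on the mat, within 30 mm of its middle; all at rest (all of step 1 and all of step 2 and all of step 3 and linear speed of each of box0, box1, box2, box3, box4, gate, tub below 0.02 m/s and value of joint turnbutton above 1.35 rad); the robot touches nothing.
It fails at once if the mug by the boxes is shoved more than 60 mm or knocked over (distance of mug_a from where it was at the start of the episode above 0.06 m or angle between mug_a's own z axis and vertical above 0.6 rad).
It fails at once if the reel is shoved more than 60 mm (distance of reel from where it was at the start of the episode above 0.06 m).
Of box0, box1, box2, box3, box4 only 3 to 5 are there at a start; the rules pass over those that are not, and their reading is None.
At some moment in a run one of tub may be knocked a few centimetres aside while the robot is not near it.
Once in a run the grip may slacken for a moment while it holds something.
It also fails if it takes over 210 s, if anything falls off the work surface, if the arm or the gripper's body presses on something with over 40 N, if the wrist force passes 120 N, or if a joint passes its speed limit or range.

## Working session

There is one attempt and no reset: what is moved stays moved. The work goes in short steps, Python scripts to look and compute and a shell command to move; the robot and the scene stay as the last step left them, time stands still between calls to the robot, and variables do not carry over. Pictures are saved under pics/ and viewed, at most 14 in all, crops included, and the job is handed in when it is done.

```bash
ls; mkdir -p pics; python3 - <<'E'
from workcell import ctrl
import cv2
for n in("scene","top"):
    cv2.imwrite(f"pics/{n}0.png",ctrl.read_camera(n)[:,:,::-1]); print(ctrl.camera_params(n))
print(ctrl.state())
E
```

```text
pics
steer.py
workcell.py
{'fx': 436.41867939978044, 'fy': 436.41867939978044, 'cx': 283.30952368401387, 'cy': 204.58220369706444, 'distortion': array([0.02262512, 0.        , 0.        , 0.        , 0.        ]), 'eye': array([ 1.04398919, -0.33758336,  1.03591174]), 'rotation': array([ 0.8395667 ,  0.45578896, -0.14514356, -0.2575219 ])}
{'fx': 534.1947031584606, 'fy': 534.1947031584606, 'cx': 285.15665575514197, 'cy': 221.85628185659732, 'distortion': array([-0.04568833,  0.        ,  0.        ,  0.        ,  0.        ]), 'eye': array([ 0.25053469, -0.01522375,  1.41606747]), 'rotation': array([-0.69974819,  0.70679573, -0.07272342,  0.07418606])}
{'clock': 0.1, 'joints': array([ 1.07550977,  0.59204873,  0.04829669,  1.60971115, -0.0333271 ,
        0.94270067, -0.03366661]), 'joint_vel': array([-5.20214219e-04, -1.33178732e-03, -3.93539136e-04, -2.08694817e-03,
       -5.66333142e-05,  8.69657897e-04, -1.43785224e-03]), 'joint_efforts': array([ 4.36524278e-03, -5.49994791e+01,  1.55348875e+00, -1.98824573e+01,
        9.72288544e-03,  3.82661427e-03, -2.76227627e-07]), 'eef_pos': array([ 0.28324397, -0.66655911,  0.23023323]), 'orientation': array([ 9.79877861e-01,  1.99595375e-01, -2.49969872e-04, -1.00073115e-03]), 'ft_force': array([-0.46799181, -0.97862427, -0.07585611]), 'moment': array([ 0.00671936, -0.03581144,  0.01847288]), 'gripper_force': 0.0, 'grip_width': 1.0019089387377766}
```

View pics/scene0.png

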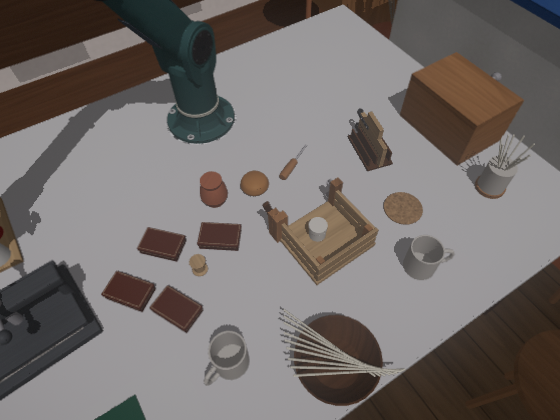

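View pics/top0.png

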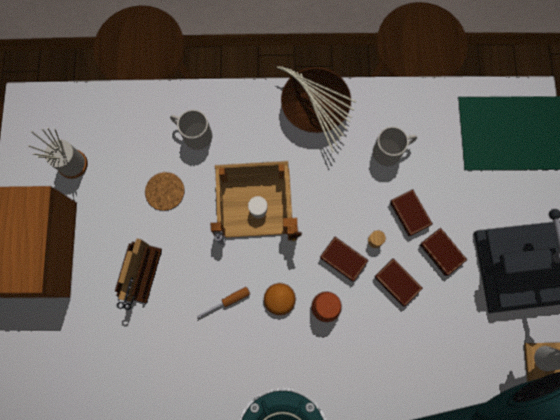

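```bash
cat > h.py <<'E'
import numpy as np, cv2
from scipy.spatial.transform import Rotation as R
from workcell import ctrl
def img(n): return np.ascontiguousarray(ctrl.read_camera(n)[:,:,::-1])
def rays(n,p):
    c=ctrl.camera_params(n); K=np.array([[c['fx'],0,c['cx']],[0,c['fy'],c['cy']],[0,0,1]])
    u=cv2.undistortPoints(np.array(p,float).reshape(-1,1,2),K,c['distortion'])[:,0]
    d=np.c_[u,np.ones(len(u))]@R.from_quat(c['rotation']).as_matrix().T
    return c['eye'],d/np.linalg.norm(d,axis=1)[:,None]
def plane(n,p,z):
    e,d=rays(n,p); return e+d*((z-e[2])/d[:,2])[:,None]
def tri(ps,pt):
    out=[]
    for a,b in zip(np.reshape(ps,(-1,2)),np.reshape(pt,(-1,2))):
        e1,d1=rays("scene",[a]);e2,d2=rays("top",[b])
        s=np.linalg.lstsq(np.c_[d1[0],-d2[0]],e2-e1,rcond=None)[0]
        q1=e1+s[0]*d1[0];q2=e2+s[1]*d2[0]; out.append([*(q1+q2)/2,np.linalg.norm(q1-q2)])
    return np.array(out)
def proj(n,P):
    c=ctrl.camera_params(n); K=np.array([[c['fx'],0,c['cx']],[0,c['fy'],c['cy']],[0,0,1]])
    Rm=R.from_quat(c['rotation']).as_matrix().T
    return cv2.projectPoints(np.array(P,float).reshape(-1,3),cv2.Rodrigues(Rm)[0],-Rm@c['eye'],K,c['distortion'])[0][:,0]
def move(t,yaw=None):
    "tool-axis shift from the measured pose to target; yaw = world angle of tool y line"
    s=ctrl.state(); M=R.from_quat(s['orientation']).as_matrix(); d=M.T@(np.array(t)-s['eef_pos'])
    a=0
    if yaw is not None:
        v=M.T@np.array([np.cos(yaw),np.sin(yaw),0]); a=np.arctan2(-v[0],v[1]); a=(a+np.pi/2)%np.pi-np.pi/2
    print("d",d.round(4),"turn",round(a,3),"j7",s['joints'][6].round(2),"pos",s['eef_pos'].round(4),'yaw',np.arctan2(M[1,1],M[0,1]).round(3))
np.set_printoptions(suppress=True,precision=4)
E
python3 - <<'E'
from h import *
s=cv2.imread('pics/scene0.png');t=cv2.imread('pics/top0.png')
rz=lambda a:cv2.resize(a,(400,300),interpolation=cv2.INTER_CUBIC)
cv2.imwrite('pics/c0.png',np.vstack([np.hstack([rz(s[215:335,95:255]),rz(t[185:305,310:470])]),np.hstack([rz(s[175:280,255:395]),rz(t[150:255,190:330])])]))
def show(n,im):
    hsv=cv2.cvtColor(im,cv2.COLOR_BGR2HSV)
    m=((hsv[...,2]<110)&((hsv[...,0]<12)|(hsv[...,0]>168))&(hsv[...,1]>90)).astype('uint8')*255
    m=cv2.morphologyEx(m,cv2.MORPH_CLOSE,np.ones((5,5)))
    for c in cv2.findContours(m,0,2)[0]:
        if 300<cv2.contourArea(c)<4000:
            r=cv2.minAreaRect(plane(n,c[:,0],.03)[:,:2].astype('float32')*1000)
            print(n,cv2.contourArea(c),cv2.minAreaRect(c)[0],r)
show('scene',s);show('top',t)
E
```

```text
scene 557.0 (336.0, 379.0) ((911.8230590820312, -125.14179992675781), (96.10543060302734, 37.18915557861328), 57.12826156616211)
scene 501.0 (345.41278076171875, 340.3389587402344) ((854.7703857421875, -57.40882110595703), (86.82080841064453, 44.72151184082031), 21.051536560058594)
scene 1047.5 (175.1984100341797, 307.7730712890625) ((570.6620483398438, -352.1097412109375), (104.7727279663086, 65.03810119628906), 26.119003295898438)
scene 1053.0 (127.10309600830078, 290.1246337890625) ((464.2991027832031, -431.5166931152344), (108.14895629882812, 68.26667785644531), 37.16273498535156)
scene 803.5 (160.60806274414062, 242.52456665039062) ((385.94879150390625, -307.44696044921875), (104.2936019897461, 66.14897918701172), 42.864356994628906)
scene 708.0 (218.09536743164062, 234.2830810546875) ((446.0579833984375, -169.03118896484375), (100.93865203857422, 64.51374053955078), 53.097442626953125)
scene 405.0 (213.49879455566406, 194.82518005371094) ((323.24517822265625, -119.3899154663086), (73.9306640625, 81.8862533569336), 67.62596893310547)
scene 2448.0 (436.19610595703125, 119.6837158
[... 621 characters left out ...]
79199219, -165.6080780029297), (106.65457153320312, 67.94924926757812), 53.418731689453125)
top 1017.5 (443.1219482421875, 251.90243530273438) ((458.32855224609375, -427.76446533203125), (107.43522644042969, 71.99898529052734), 36.48431396484375)
top 960.5 (410.6132507324219, 212.60379028320312) ((564.711669921875, -348.7348327636719), (106.11018371582031, 71.1161880493164), 26.14954948425293)
top 2677.0 (53.585601806640625, 254.65682983398438) ((496.8665771484375, 641.7977294921875), (184.6518096923828, 294.20330810546875), 89.7938003540039)
top 1202.0 (297.2773132324219, 106.8675308227539) ((873.2100830078125, -49.39691162109375), (198.4032745361328, 82.69758605957031), 25.031587600708008)
```

View pics/c0.png

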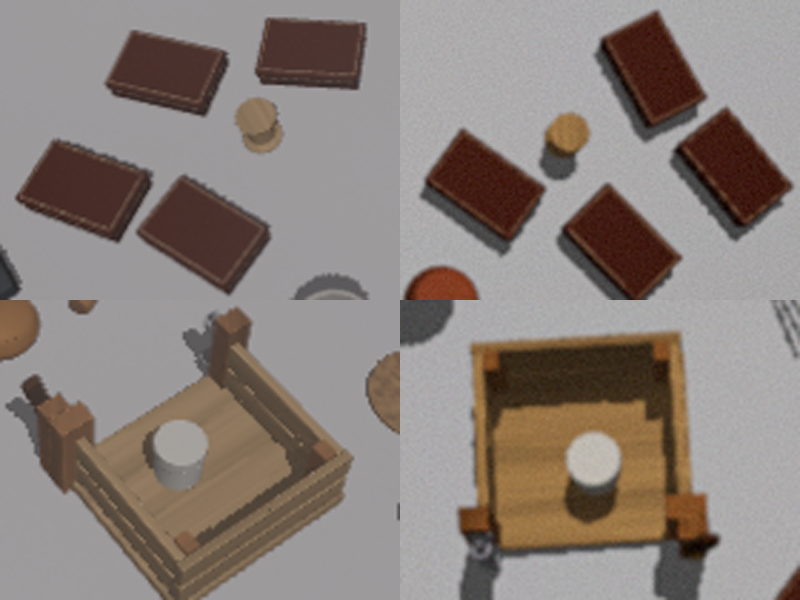

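```bash
python3 - <<'E'
from h import *
s=cv2.imread('pics/scene0.png');t=cv2.imread('pics/top0.png')
def gr(a,x0,y0,w,h,k,f):
    o=cv2.resize(a[y0:y0+h,x0:x0+w],None,fx=k,fy=k,interpolation=cv2.INTER_CUBIC)
    for x in range(x0,x0+w,10): o[:8,(x-x0)*k]=(0,0,255); cv2.putText(o,str(x),((x-x0)*k,18),0,.35,(0,0,255))
    for y in range(y0,y0+h,10): o[(y-y0)*k,:8]=(0,0,255); cv2.putText(o,str(y),(8,(y-y0)*k+4),0,.35,(0,0,255))
    cv2.imwrite(f,o)
gr(s,256,175,130,105,6,'pics/cs.png') if 0 else gr(s,256,176,130,100,6,'pics/cs.png')
gr(t,204,150,110,98,6,'pics/ct.png')
# tub
for n,im,(x,y,w,h) in (('scene',s,(300,205,40,45)),('top',t,(240,185,35,40))):
    hsv=cv2.cvtColor(im,cv2.COLOR_BGR2HSV)[y:y+h,x:x+w]
    m=((hsv[...,1]<40)&(hsv[...,2]>(150 if n=='top' else 160))).astype('uint8')
    for c in cv2.findContours(m,0,2)[0]:
        if len(c)>5 and cv2.contourArea(c)>80:
            e=cv2.fitEllipse(c); p=np.array(e[0])+[x,y]; print(n,p,e[1],plane(n,[p],.062))
# mat
for n,im in (('scene',s),('top',t)):
    hsv=cv2.cvtColor(im,cv2.COLOR_BGR2HSV)
    x,y,w,h=(375,185,60,45) if n=='scene' else (138,162,55,55)
    m=(hsv[y:y+h,x:x+w,1]>70).astype('uint8')
    c=max(cv2.findContours(m,0,2)[0],key=cv2.contourArea); e=cv2.minAreaRect(c); p=np.array(cv2.fitEllipse(c)[0])+[x,y]
    print('mat',n,p,cv2.contourArea(c),plane(n,[p],.005))
# boxes
B=[(379.7,-304.9,43.1),(443,-165.6,53.4),(458.3,-427.8,36.5),(564.7,-348.7,26.1)]
e=ctrl.camera_params('top')['eye']
for x,y,a in B:
    p=np.array([x,y])/1000; d=(e[:2]-p)*.03/(e[2]-.03); print((p-d/2))
E
```

```text
scene [317.8554 224.4043] (14.758726119995117, 16.970510482788086) [[0.5817 0.0582 0.062 ]]
top [257.1901 205.2729] (16.84730339050293, 17.861087799072266) [[0.5815 0.0587 0.062 ]]
mat scene [402.7024 207.8095] 900.5 [[0.6409 0.3145 0.005 ]]
mat top [164.1616 190.88  ] 1120.5 [[0.6388 0.3172 0.005 ]]
[ 0.3811 -0.308 ]
[ 0.4451 -0.1672]
[ 0.4605 -0.4323]
[ 0.5681 -0.3523]
```

View pics/cs.png

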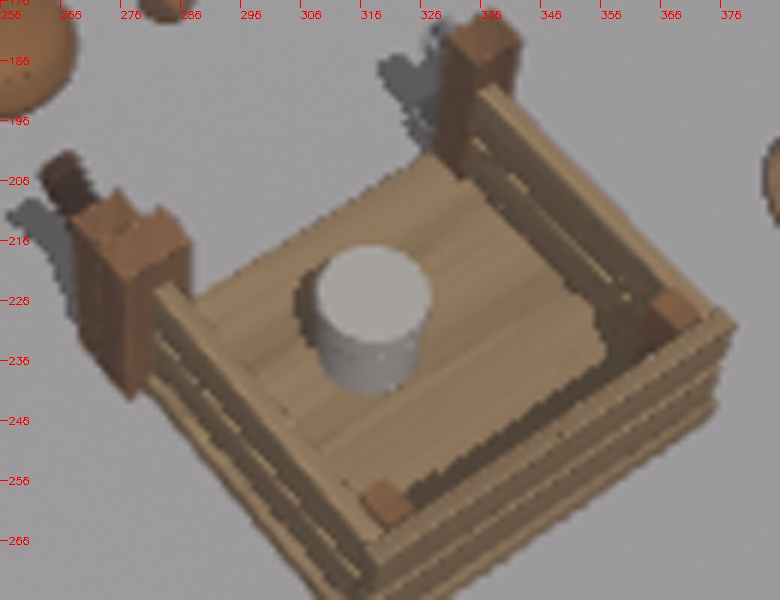

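View pics/ct.png

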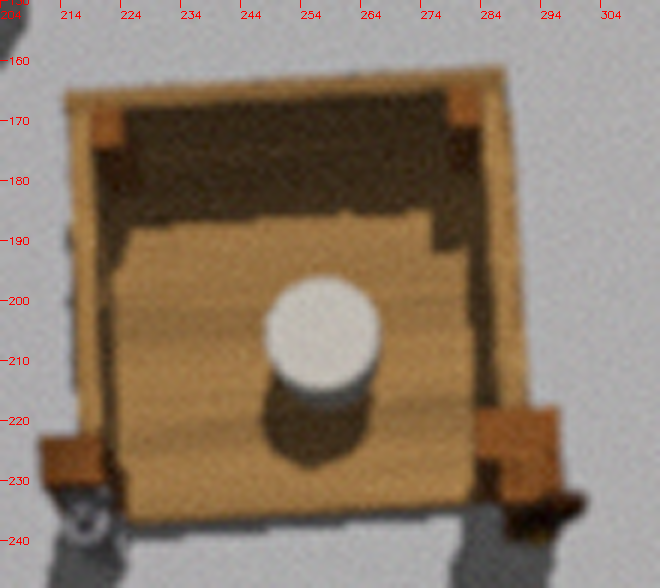

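```bash
python3 - <<'E'
from h import *
T=lambda p:np.array(p)/6+[204,150]
S=lambda p:np.array(p)/6+[256,176]
print('back corners BL,BR',tri([S((735,322)),S((372,550))],[T((66,92)),T((503,68))]))
for n,a in(('top',[T((66,92)),T((503,68))]),('scene',[S((735,322)),S((372,550))])): print(n,plane(n,a,.085),plane(n,a,.097))
print('floor front',plane('top',[T((127,523)),T((475,503))],.012),plane('scene',[S((430,155)),S((190,300))],.012))
print('pin',tri([S((438,35))],[T((85,522))]),plane('top',[T((85,522))],.096))
print('posts top',plane('top',[T(p) for p in((40,438),(103,435),(475,412),(558,407))],.104))
print('posts scene',plane('scene',[S(p) for p in((522,42),(480,62),(447,38),(490,10),(192,240),(130,277),(72,220))],.104))
E
```

```text
back corners BL,BR [[ 0.6868  0.1697  0.0797  0.0027]
 [ 0.6927 -0.0222  0.0863  0.0004]]
top [[ 0.6843  0.1678  0.085 ]
 [ 0.6931 -0.0224  0.085 ]] [[ 0.6804  0.1661  0.097 ]
 [ 0.6891 -0.0223  0.097 ]]
scene [[ 0.6893  0.1682  0.085 ]
 [ 0.6923 -0.0216  0.085 ]] [[ 0.6938  0.1618  0.097 ]
 [ 0.6968 -0.0256  0.097 ]]
floor front [[ 0.5069  0.147   0.012 ]
 [ 0.5144 -0.0081  0.012 ]] [[0.5116 0.1458 0.012 ]
 [0.5169 0.0061 0.012 ]]
pin [[0.4949 0.1566 0.0799 0.0008]] [[0.4922 0.1549 0.096 ]]
posts top [[ 0.5266  0.1733  0.104 ]
 [ 0.5277  0.1469  0.104 ]
 [ 0.5359 -0.0089  0.104 ]
 [ 0.5377 -0.0437  0.104 ]]
posts scene [[ 0.5323  0.1727  0.104 ]
 [ 0.531   0.1505  0.104 ]
 [ 0.5122  0.1462  0.104 ]
 [ 0.51    0.1717  0.104 ]
 [ 0.5397 -0.0078  0.104 ]
 [ 0.541  -0.0397  0.104 ]
 [ 0.5033 -0.045   0.104 ]]
```

```bash
python3 -c "
from h import *
move((.5816,.0585,.2),0.044)"
```

```text
d [ 0.5582 -0.5505  0.0313] turn -1.213 j7 -0.03 pos [ 0.2832 -0.6666  0.2302] yaw -1.169
```

```bash
r="0.28 -0.275 0 0 1"; python3 steer.py '0.28 -0.275 0 0 1;0.28 -0.275 0 0 1;0.28 -0.275 0 0 1;0.28 -0.275 0 0 1;0.28 -0.275 0 0 1;0.28 -0.275 0 0 1;0.28 -0.275 0 0 1;0.28 -0.275 0 0 1;0.28 -0.275 0 0 1;0.28 -0.275 0 0 1' 40
python3 steer.py '0.278 -0.275 0.03 -1.213 1;0.278 -0.275 0.03 -1.213 1;0.278 -0.275 0.03 -1.213 1;0.278 -0.275 0.03 -1.213 1;0.278 -0.275 0.03 -1.213 1;0.278 -0.275 0.03 -1.213 1;0.278 -0.275 0.03 -1.213 1;0.278 -0.275 0.03 -1.213 1;0.278 -0.275 0.03 -1.213 1;0.278 -0.275 0.03 -1.213 1'
python3 -c "
from h import *
move((.5816,.0585,.03),0.044)"
```

```text
clock: 0.93
eef_pos: [0.4358, -0.2979, 0.2309]
orientation: [0.979, 0.203, 0.0, -0.002]
ft_force: [0.1, 0.4, 1.3]
grip_width: 0.996
gripper_force: 0.0
clock: 1.77
eef_pos: [0.5835, 0.0648, 0.2013]
orientation: [0.687, 0.727, 0.002, -0.001]
ft_force: [0.5, 0.3, 0.1]
grip_width: 0.999
gripper_force: 0.0
d [-0.007  -0.0027  0.1712] turn 0.013 j7 -0.36 pos [0.5835 0.0648 0.2013] yaw 0.057
```

```bash
python3 steer.py '0 0 0.04 0 1;0 0 0.08 0 1;0 0 0.09 0 1;0 0 0.09 0 1;0 0 0.09 0 1'
python3 -c "
from h import *
move((.5816,.0585,.03),0.044)"
```

```text
clock: 2.18
eef_pos: [0.5819, 0.0568, 0.1114]
orientation: [0.692, 0.722, -0.0, -0.0]
ft_force: [0.4, 0.3, 0.8]
grip_width: 1.001
gripper_force: 0.0
d [ 0.0017 -0.0001  0.0814] turn -0.0 j7 -0.42 pos [0.5819 0.0568 0.1114] yaw 0.044
```

```bash
python3 steer.py '0.002 0 0.04 0 1;0.002 0 0.08 0 1;0.002 0 0.081 0 1;0.002 0 0.081 0 0;0.002 0 0.081 0 0;0.002 0 0.081 0 0;0.002 0 0.081 0 0;0.002 0 0.081 0 0;0.002 0 0.081 0 0;0.002 0 0.081 0 0' 40
python3 steer.py '0 0 -0.03 0 0;0 0 -0.07 0 0;0 0 -0.11 0 0;0 0 -0.13 0 0;0 0 -0.13 0 0'
python3 -c "
from h import *
move((.640,.316,.15),0.044)"
```

```text
clock: 3.02
eef_pos: [0.5838, 0.0593, 0.0337]
orientation: [0.692, 0.722, 0.002, 0.002]
ft_force: [-1.1, -0.7, 5.0]
grip_width: 0.567
gripper_force: 40.7
clock: 3.43
eef_pos: [0.5863, 0.06, 0.168]
orientation: [0.692, 0.722, 0.006, 0.004]
ft_force: [1.3, -0.1, -1.8]
grip_width: 0.57
gripper_force: 42.6
d [0.2534 0.0645 0.0192] turn -0.001 j7 -0.4 pos [0.5863 0.06   0.168 ] yaw 0.043
```

```bash
python3 steer.py '0.04 0.01 0 0 0;0.08 0.02 0 0 0;0.12 0.03 0 0 0;0.16 0.04 0 0 0;0.2 0.05 0 0 0;0.235 0.06 0 0 0;0.253 0.068 0 0 0;0.253 0.068 0 0 0;0.253 0.068 0 0 0;0.253 0.068 0 0 0' 40
python3 -c "
from h import *
move((.640,.316,.0285),0.044)"
```

```text
clock: 4.27
eef_pos: [0.6383, 0.313, 0.1602]
orientation: [0.692, 0.722, -0.001, 0.001]
ft_force: [-0.7, -1.4, -2.4]
grip_width: 0.562
gripper_force: 42.5
d [0.0032 0.0019 0.1317] turn -0.001 j7 -0.71 pos [0.6383 0.313  0.1602] yaw 0.043
```

```bash
python3 steer.py '0.002 0.002 0.04 0 0;0.002 0.002 0.08 0 0;0.002 0.002 0.115 0 0;0.002 0.002 0.127 0 0;0.002 0.002 0.131 0 0;0.002 0.002 0.131 0 0;0.002 0.002 0.131 0 0.7;0.002 0.002 0.131 0 1;0.002 0.002 0.131 0 1;0.002 0.002 0.131 0 1' 40
python3 steer.py '0 0 -0.03 0 1;0 0 -0.07 0 1;0 0 -0.11 0 1;0 0 -0.13 0 1;0 0 -0.13 0 1'
python3 - <<'E'
from h import *
s=img('scene');t=img('top');cv2.imwrite('pics/s1.png',s);cv2.imwrite('pics/t1.png',t)
for n,im,(x,y,w,h) in (('scene',s,(375,165,60,60)),('top',t,(138,155,60,60))):
    hsv=cv2.cvtColor(im,cv2.COLOR_BGR2HSV)[y:y+h,x:x+w]
    m=((hsv[...,1]<40)&(hsv[...,2]>170)).astype('uint8')
    for c in cv2.findContours(m,0,2)[0]:
        if len(c)>5 and 80<cv2.contourArea(c)<500:
            e=cv2.fitEllipse(c); p=np.array(e[0])+[x,y]; print(n,p,e[1],plane(n,[p],.055))
move((.4451,-.1672,.15),np.radians(53.4+0))
E
```

```text
clock: 5.1
eef_pos: [0.6418, 0.3177, 0.0312]
orientation: [0.691, 0.722, 0.002, 0.0]
ft_force: [1.0, -0.5, 0.1]
grip_width: 1.001
gripper_force: 0.0
clock: 5.52
eef_pos: [0.6444, 0.3198, 0.167]
orientation: [0.691, 0.722, 0.006, 0.002]
ft_force: [1.4, -0.2, 0.1]
grip_width: 1.003
gripper_force: 0.0
d [-0.4756 -0.2173  0.01  ] turn -0.888 j7 -0.71 pos [0.6413 0.3174 0.1612] yaw 0.044
```

```bash
python3 steer.py '-0.038 -0.017 0 0 1;-0.076 -0.034 0 0 1;-0.114 -0.051 0 0 1;-0.152 -0.068 0 0 1;-0.19 -0.085 0 0 1;-0.228 -0.102 0 0 1;-0.266 -0.119 0 0 1;-0.304 -0.136 0 0 1;-0.342 -0.153 0 0 1;-0.38 -0.17 0 0 1' 40
python3 steer.py '-0.03 -0.015 0 0.125 1;-0.06 -0.03 0 0.25 1;-0.096 -0.047 0 0.375 1;-0.096 -0.047 0 0.5 1;-0.096 -0.047 0 0.62 1;-0.096 -0.047 0.03 0.683 1;-0.096 -0.047 0.06 0.683 1;-0.096 -0.047 0.06 0.683 1;-0.096 -0.047 0.06 0.683 1;-0.096 -0.047 0.06 0.683 1'
python3 - <<'E'
from h import *
move((.4455,-.168,.003),-.639)
t=img('top');cv2.imwrite('pics/t2.png',t);s=img('scene');cv2.imwrite('pics/s2.png',s)
for n,im,(x,y,w,h) in (('scene',s,(375,165,60,60)),('top',t,(138,155,60,60))):
    hsv=cv2.cvtColor(im,cv2.COLOR_BGR2HSV)[y:y+h,x:x+w]
    for th in(140,170):
      m=((hsv[...,1]<40)&(hsv[...,2]>th)).astype('uint8')
      for c in cv2.findContours(m,0,2)[0]:
        if len(c)>5 and 80<cv2.contourArea(c)<500:
            e=cv2.fitEllipse(c); p=np.array(e[0])+[x,y]; print(n,p,e[1],plane(n,[p],.055))
E
```

```text
clock: 6.45
eef_pos: [0.485, -0.0718, 0.158]
orientation: [0.691, 0.723, -0.001, -0.001]
ft_force: [0.5, -1.7, -0.1]
grip_width: 0.998
gripper_force: 0.0
clock: 7.28
eef_pos: [0.4444, -0.1679, 0.0994]
orientation: [0.893, 0.449, -0.0, -0.0]
ft_force: [0.1, 0.4, 0.3]
grip_width: 1.001
gripper_force: 0.0
d [0.0006 0.0011 0.0964] turn 0.001 j7 -0.55 pos [ 0.4444 -0.1679  0.0994] yaw -0.638
```

```bash
python3 steer.py '0 0.001 0.04 0 1;0 0.001 0.08 0 1;0 0.001 0.096 0 1;0 0.001 0.096 0 1;0 0.001 0.096 0 0;0 0.001 0.096 0 0;0 0.001 0.096 0 0;0 0.001 0.096 0 0;0 0.001 0.096 0 0;0 0.001 0.096 0 0' 50
python3 steer.py '0 0 -0.03 0 0;0 0 -0.07 0 0;0 0 -0.11 0 0;0 0 -0.15 0 0;0 0 -0.16 0 0;0 0 -0.16 0 0'
python3 - <<'E'
from h import *
move((.595,.0705,.16),.044)
s=img('scene');t=img('top')
rz=lambda a:cv2.resize(a,(400,300),interpolation=cv2.INTER_CUBIC)
cv2.imwrite('pics/c3.png',np.hstack([rz(s[165:225,365:445]),rz(t[160:220,125:205])]))
cv2.imwrite('pics/c3.png',np.vstack([cv2.imread('pics/c3.png'),np.hstack([rz(s[170:290,170:330]),rz(t[170:290,270:430])])]))
E
```

```text
clock: 8.22
eef_pos: [0.4467, -0.1691, 0.0047]
orientation: [0.893, 0.449, 0.001, 0.001]
ft_force: [-0.6, 0.9, 7.6]
grip_width: 0.807
gripper_force: 58.6
clock: 8.72
eef_pos: [0.4478, -0.1696, 0.1668]
orientation: [0.894, 0.449, 0.003, 0.003]
ft_force: [0.5, -0.1, -1.9]
grip_width: 0.805
gripper_force: 58.6
d [ 0.2805 -0.0252  0.0073] turn -0.684 j7 -0.52 pos [ 0.4478 -0.1696  0.1668] yaw -0.64
```

View pics/c3.png

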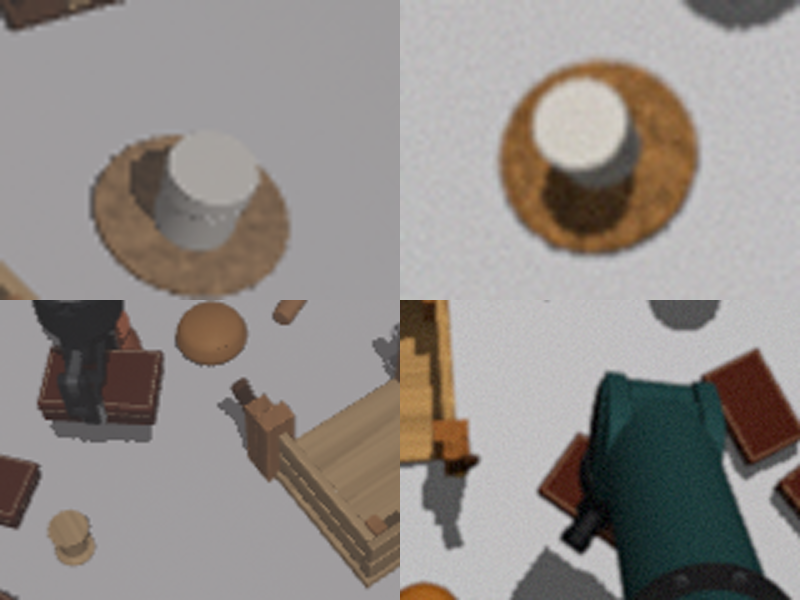

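```bash
python3 steer.py '0.04 0 0 -0.1 0;0.08 -0.01 0 -0.2 0;0.12 -0.01 0 -0.3 0;0.16 -0.015 0 -0.4 0;0.2 -0.02 0 -0.5 0;0.24 -0.02 0 -0.6 0;0.27 -0.023 0 -0.684 0;0.281 -0.023 0 -0.684 0;0.281 -0.023 0 -0.684 0;0.281 -0.023 0 -0.684 0'
python3 steer.py '0 0 0.03 0 0;0 0 0.06 0 0;0 0 0.08 0 0;0 0 0.08 0 0;0 0 0.08 0 0'
python3 - <<'E'
from h import *
move((.595,.0705,.017),.044)
E
```

```text
clock: 9.65
eef_pos: [0.5928, 0.0701, 0.1606]
orientation: [0.691, 0.723, -0.002, -0.002]
ft_force: [-0.8, -0.4, -1.2]
grip_width: 0.806
gripper_force: 58.5
clock: 10.07
eef_pos: [0.5922, 0.0679, 0.0816]
orientation: [0.692, 0.722, -0.003, -0.001]
ft_force: [0.9, 0.1, -0.9]
grip_width: 0.807
gripper_force: 58.4
d [0.0026 0.0032 0.0646] turn -0.002 j7 -0.48 pos [0.5922 0.0679 0.0816] yaw 0.042
```

```bash
python3 steer.py '0.002 0.002 0.03 0 0;0.002 0.002 0.055 0 0;0.002 0.002 0.064 0 0;0.002 0.002 0.065 0 0;0.002 0.002 0.065 0 0;0.002 0.002 0.065 0 0;0.002 0.002 0.065 0 1;0.002 0.002 0.065 0 1;0.002 0.002 0.065 0 1;0.002 0.002 0.065 0 1'
python3 -c "
from h import *
move((.595,.0705,.017),.044)"
python3 steer.py '0 0 -0.04 0 1;0 0 -0.08 0 1;0 0 -0.12 0 1;0 0 -0.16 0 1;0 0 -0.16 0 1'
python3 -c "
from h import *
move((.383,-.3075,.12),-.8186)"
```

```text
clock: 10.9
eef_pos: [0.5971, 0.0728, 0.0191]
orientation: [0.691, 0.723, 0.001, 0.0]
ft_force: [0.5, 1.2, 0.5]
grip_width: 0.996
gripper_force: 0.0
d [-0.0022 -0.0022  0.0021] turn 0.001 j7 -0.53 pos [0.5971 0.0728 0.0191] yaw 0.045
clock: 11.32
eef_pos: [0.6019, 0.0743, 0.1865]
orientation: [0.691, 0.723, 0.006, 0.004]
ft_force: [1.6, 1.1, 0.1]
grip_width: 0.997
gripper_force: 0.0
d [-0.3718 -0.2367  0.0622] turn 0.864 j7 -0.42 pos [0.6019 0.0743 0.1865] yaw 0.045
```

```bash
python3 steer.py '-0.035 -0.022 0 0 1;-0.07 -0.044 0 0.09 1;-0.105 -0.066 0 0.18 1;-0.14 -0.088 0 0.28 1;-0.175 -0.11 0 0.38 1;-0.21 -0.132 0 0.48 1;-0.245 -0.153 0 0.58 1;-0.28 -0.175 0 0.68 1;-0.315 -0.197 0 0.78 1;-0.35 -0.219 0 0.864 1'
python3 steer.py '0 0 0.01 0 1;0 0 0.04 0 1;0 0 0.07 0 1;0 0 0.07 0 1;0 0 0.07 0 1;0 0 0.07 0 1'
python3 -c "
from h import *
move((.383,-.3075,.003),-.8186)"
```

```text
clock: 12.15
eef_pos: [0.3924, -0.2883, 0.1786]
orientation: [0.931, 0.365, 0.0, 0.0]
ft_force: [0.1, -0.8, -0.7]
grip_width: 1.003
gripper_force: 0.0
clock: 12.65
eef_pos: [0.3943, -0.2867, 0.1091]
orientation: [0.93, 0.368, 0.0, 0.0]
ft_force: [0.5, -0.1, 0.9]
grip_width: 0.997
gripper_force: 0.0
d [-0.0225  0.0074  0.1061] turn 0.0 j7 -0.42 pos [ 0.3943 -0.2867  0.1091] yaw -0.818
```

```bash
python3 steer.py '-0.0225 0.0075 0 0 1;-0.0225 0.0075 0.04 0 1;-0.0225 0.0075 0.08 0 1;-0.0225 0.0075 0.106 0 1;-0.0225 0.0075 0.106 0 1;-0.0225 0.0075 0.106 0 0;-0.0225 0.0075 0.106 0 0;-0.0225 0.0075 0.106 0 0;-0.0225 0.0075 0.106 0 0;-0.0225 0.0075 0.106 0 0'
python3 steer.py '0 0 0 0 0;0 0 -0.03 0 0;0 0 -0.07 0 0;0 0 -0.11 0 0;0 0 -0.15 0 0;0 0 -0.16 0 0;0 0 -0.16 0 0'
python3 -c "
from h import *
move((.597,.0725,.16),.044)"
```

```text
clock: 13.48
eef_pos: [0.3834, -0.3084, 0.0041]
orientation: [0.93, 0.367, 0.001, 0.001]
ft_force: [0.3, 0.4, 9.1]
grip_width: 0.806
gripper_force: 59.3
clock: 14.07
eef_pos: [0.3842, -0.3092, 0.166]
orientation: [0.93, 0.367, 0.002, 0.004]
ft_force: [-0.6, 0.1, -3.0]
grip_width: 0.803
gripper_force: 59.0
d [ 0.4161 -0.1337  0.0055] turn -0.863 j7 -0.36 pos [ 0.3842 -0.3092  0.166 ] yaw -0.819
```

```bash
python3 steer.py '0.038 -0.012 0 0 0;0.076 -0.024 0 -0.09 0;0.114 -0.037 0 -0.18 0;0.152 -0.049 0 -0.28 0;0.19 -0.061 0 -0.38 0;0.228 -0.073 0 -0.48 0;0.266 -0.085 0 -0.58 0;0.304 -0.097 0 -0.68 0;0.342 -0.11 0 -0.78 0;0.38 -0.122 0 -0.863 0'
python3 -c "
from h import *
move((.597,.0725,.047),.044)"
python3 steer.py '0.03 0.021 0 0 0;0.03 0.021 0 0 0;0.03 0.021 0.04 0 0;0.03 0.021 0.07 0 0;0.03 0.021 0.07 0 0;0.03 0.021 0.07 0 0'
python3 -c "
from h import *
move((.597,.0725,.047),.044)"
```

```text
clock: 14.9
eef_pos: [0.5753, 0.0426, 0.1598]
orientation: [0.69, 0.724, -0.002, -0.001]
ft_force: [1.0, 0.3, -2.0]
grip_width: 0.808
gripper_force: 58.9
d [0.0288 0.0237 0.1127] turn 0.005 j7 -0.4 pos [0.5753 0.0426 0.1598] yaw 0.049
clock: 15.4
eef_pos: [0.5931, 0.071, 0.0893]
orientation: [0.691, 0.723, -0.003, -0.002]
ft_force: [0.2, 0.3, -2.1]
grip_width: 0.806
gripper_force: 58.7
d [0.0013 0.0042 0.0422] turn 0.0 j7 -0.5 pos [0.5931 0.071  0.0893] yaw 0.044
```

```bash
python3 steer.py '0 0.001 0.03 0 0;0 0.001 0.04 0 0;0 0.001 0.043 0 0;0 0.001 0.043 0 0;0 0.001 0.043 0 0;0 0.001 0.043 0 0;0 0.001 0.043 0 1;0 0.001 0.043 0 1;0 0.001 0.043 0 1;0 0.001 0.043 0 1'
python3 -c "
from h import *
move((.597,.0725,.047),.044)"
python3 steer.py '0 0 -0.04 0 1;0 0 -0.08 0 1;0 0 -0.12 0 1;0 0 -0.13 0 1;0 0 -0.13 0 1'
python3 -c "
from h import *
move((.462,-.432,.17),-.928)
t=img('top');cv2.imwrite('pics/t4.png',t)"
```

```text
clock: 16.23
eef_pos: [0.5976, 0.072, 0.0499]
orientation: [0.691, 0.722, 0.0, 0.0]
ft_force: [-0.4, 0.3, 0.6]
grip_width: 1.0
gripper_force: 0.0
d [ 0.0005 -0.0006  0.0029] turn -0.0 j7 -0.53 pos [0.5976 0.072  0.0499] yaw 0.044
clock: 16.65
eef_pos: [0.6001, 0.0727, 0.1836]
orientation: [0.691, 0.722, 0.003, 0.003]
ft_force: [-0.3, 0.2, 0.1]
grip_width: 1.002
gripper_force: 0.0
d [-0.4982 -0.1601  0.0117] turn 0.972 j7 -0.43 pos [0.6001 0.0727 0.1836] yaw 0.044
```

```bash
python3 steer.py '-0.038 -0.012 0 0 1;-0.076 -0.024 0 0 1;-0.114 -0.036 0 0 1;-0.152 -0.048 0 0 1;-0.19 -0.06 0 0 1;-0.228 -0.072 0 0 1;-0.266 -0.084 0 0 1;-0.304 -0.096 0 0 1;-0.342 -0.108 0 0 1;-0.375 -0.12 0 0 1'
python3 steer.py '-0.03 -0.01 0 0.12 1;-0.06 -0.02 0 0.24 1;-0.09 -0.03 0 0.36 1;-0.1225 -0.038 0 0.48 1;-0.1225 -0.038 0 0.6 1;-0.1225 -0.038 0 0.72 1;-0.1225 -0.038 0.03 0.84 1;-0.1225 -0.038 0.06 0.972 1;-0.1225 -0.038 0.07 0.972 1;-0.1225 -0.038 0.07 0.972 1'
python3 -c "
from h import *
move((.462,-.432,.003),-.928)"
```

```text
clock: 17.53
eef_pos: [0.4913, -0.3104, 0.1771]
orientation: [0.692, 0.722, -0.001, -0.002]
ft_force: [-0.4, -0.2, 0.4]
grip_width: 1.001
gripper_force: 0.0
clock: 18.37
eef_pos: [0.4582, -0.4294, 0.1048]
orientation: [0.948, 0.317, -0.003, -0.004]
ft_force: [1.0, 0.6, 0.1]
grip_width: 0.997
gripper_force: 0.0
d [0.0018 0.0053 0.1017] turn 0.003 j7 -0.35 pos [ 0.4582 -0.4294  0.1048] yaw -0.925
```

```bash
python3 steer.py '0 0 0.03 0 1;0 0 0.06 0 1;0 0 0.06 0 1;0 0 0.06 0 1'
python3 -c "
from h import *
move((.462,-.432,.003),-.928)"
```

```text
clock: 18.7
eef_pos: [0.4604, -0.4314, 0.0487]
orientation: [0.948, 0.317, -0.001, -0.001]
ft_force: [-0.6, -1.0, -0.9]
grip_width: 0.999
gripper_force: 0.0
d [0.001  0.0016 0.0457] turn 0.002 j7 -0.36 pos [ 0.4604 -0.4314  0.0487] yaw -0.926
```

```bash
python3 steer.py '0 0 0.03 0 1;0 0 0.043 0 1;0 0 0.043 0 1;0 0 0.043 0 0;0 0 0.043 0 0;0 0 0.043 0 0;0 0 0.043 0 0;0 0 0.043 0 0;0 0 0.043 0 0'
python3 steer.py '0 0 -0.03 0 0;0 0 -0.07 0 0;0 0 -0.11 0 0;0 0 -0.15 0 0;0 0 -0.17 0 0;0 0 -0.17 0 0;0 0 -0.17 0 0'
python3 -c "
from h import *
move((.597,.0725,.17),.044)"
```

```text
clock: 19.45
eef_pos: [0.462, -0.4327, 0.0079]
orientation: [0.949, 0.316, 0.0, 0.001]
ft_force: [0.0, -0.2, 5.8]
grip_width: 0.805
gripper_force: 59.5
clock: 20.03
eef_pos: [0.4615, -0.4325, 0.1777]
orientation: [0.949, 0.316, 0.001, 0.001]
ft_force: [-0.1, 0.4, -2.1]
grip_width: 0.807
gripper_force: 58.9
d [ 0.4111 -0.323   0.007 ] turn -0.972 j7 -0.34 pos [ 0.4615 -0.4325  0.1777] yaw -0.928
```

```bash
python3 steer.py '0.031 -0.024 0 0 0;0.062 -0.049 0 0 0;0.093 -0.073 0 0 0;0.124 -0.098 0 0 0;0.155 -0.122 0 0 0;0.186 -0.146 0 0 0;0.217 -0.171 0 0 0;0.248 -0.195 0 0 0;0.279 -0.22 0 0 0;0.31 -0.244 0 0 0'
python3 steer.py '0.03 -0.023 0 -0.12 0;0.06 -0.046 0 -0.24 0;0.09 -0.07 0 -0.36 0;0.101 -0.079 0 -0.48 0;0.101 -0.079 0 -0.6 0;0.101 -0.079 0 -0.72 0;0.101 -0.079 0.02 -0.84 0;0.101 -0.079 0.05 -0.972 0;0.101 -0.079 0.06 -0.972 0;0.101 -0.079 0.06 -0.972 0'
python3 steer.py '0 0 0 0 0;0 0 0 0 0;0 0 0 0 0'
python3 -c "
from h import *
move((.597,.0725,.081),.044)"
```

```text
clock: 20.87
eef_pos: [0.561, -0.049, 0.1738]
orientation: [0.949, 0.316, -0.003, -0.001]
ft_force: [0.5, -0.2, -2.0]
grip_width: 0.804
gripper_force: 58.8
clock: 21.7
eef_pos: [0.5922, 0.0716, 0.1115]
orientation: [0.692, 0.722, -0.004, -0.003]
ft_force: [-1.3, 0.1, -2.5]
grip_width: 0.804
gripper_force: 58.7
clock: 21.95
eef_pos: [0.5975, 0.0732, 0.1174]
orientation: [0.692, 0.722, 0.001, 0.001]
ft_force: [0.5, -0.2, -2.0]
grip_width: 0.806
gripper_force: 58.7
d [-0.0007 -0.0006  0.0364] turn -0.001 j7 -0.48 pos [0.5975 0.0732 0.1174] yaw 0.043
```

```bash
python3 steer.py '-0.001 -0.001 0.03 0 0;-0.001 -0.001 0.036 0 0;-0.001 -0.001 0.037 0 0;-0.001 -0.001 0.037 0 0;-0.001 -0.001 0.037 0 0;-0.001 -0.001 0.037 0 1;-0.001 -0.001 0.037 0 1;-0.001 -0.001 0.037 0 1;-0.001 -0.001 0.037 0 1'
python3 steer.py '0 0 -0.04 0 1;0 0 -0.08 0 1;0 0 -0.1 0 1;0 0 -0.1 0 1;0 0 -0.1 0 1'
python3 steer.py '-0.04 0 0 0 1;-0.08 0 0 0 1;-0.12 0 0 0 1;-0.16 0 0 0 1;-0.2 0 0 0 1;-0.24 0 0 0 1;-0.28 0 0 0 1;-0.28 0 0 0 1;-0.28 0 0 0 1'
python3 -c "
from h import *
move((.569,-.352,.15),-1.115)
t=img('top');s=img('scene');cv2.imwrite('pics/t5.png',t);cv2.imwrite('pics/s5.png',s)
rz=lambda a:cv2.resize(a,(400,400),interpolation=cv2.INTER_CUBIC)
cv2.imwrite('pics/c5.png',np.hstack([rz(s[175:275,265:365+20][:,:100+10]),rz(t[150:250,205:305])]))
print(plane('top',[(376.8,237.8)],.048),plane('top',[(392,146)],.092))"
```

```text
clock: 22.7
eef_pos: [0.5959, 0.0719, 0.0797]
orientation: [0.691, 0.722, 0.0, 0.0]
ft_force: [0.5, 0.3, -0.1]
grip_width: 0.998
gripper_force: 0.0
clock: 23.12
eef_pos: [0.5965, 0.072, 0.1809]
orientation: [0.691, 0.722, 0.001, 0.001]
ft_force: [0.3, 0.4, -0.3]
grip_width: 1.0
gripper_force: 0.0
clock: 23.87
eef_pos: [0.6058, -0.2125, 0.1769]
orientation: [0.694, 0.72, -0.002, -0.001]
ft_force: [0.5, 1.0, 0.0]
grip_width: 0.999
gripper_force: 0.0
d [-0.138  -0.0418  0.0272] turn 1.152 j7 0.03 pos [ 0.6058 -0.2125  0.1769] yaw 0.037
[[ 0.4946 -0.2519  0.048 ]] [[ 0.7302 -0.2954  0.092 ]]
```

View pics/c5.png

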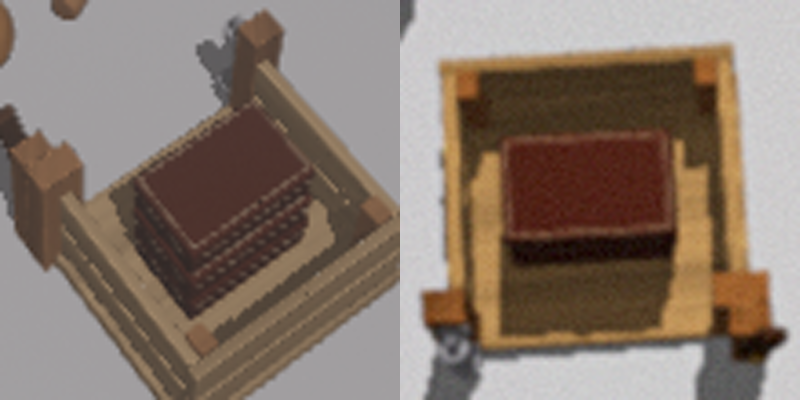

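```bash
python3 steer.py '-0.035 -0.01 0 0.12 1;-0.07 -0.02 0 0.24 1;-0.1 -0.03 0 0.36 1;-0.138 -0.042 0 0.48 1;-0.138 -0.042 0 0.6 1;-0.138 -0.042 0 0.72 1;-0.138 -0.042 0.02 0.84 1;-0.138 -0.042 0.05 0.96 1;-0.138 -0.042 0.08 1.08 1;-0.138 -0.042 0.08 1.152 1'
python3 steer.py '0 0 0.03 0 1;0 0 0.04 0 1;0 0 0.04 0 1;0 0 0.04 0 1'
python3 -c "
from h import *
move((.569,-.352,.004),-1.115)"
```

```text
clock: 24.8
eef_pos: [0.5688, -0.342, 0.0929]
orientation: [0.973, 0.229, -0.004, -0.004]
ft_force: [-1.1, 0.7, -0.7]
grip_width: 0.997
gripper_force: 0.0
clock: 25.13
eef_pos: [0.5719, -0.3457, 0.0586]
orientation: [0.973, 0.23, -0.001, -0.001]
ft_force: [-0.1, -0.7, 0.8]
grip_width: 0.999
gripper_force: 0.0
d [-0.0054  0.0044  0.0546] turn 0.009 j7 -0.7 pos [ 0.5719 -0.3457  0.0586] yaw -1.106
```

```bash
python3 steer.py '-0.005 0.004 0 0.009 1;-0.005 0.004 0.03 0.009 1;-0.005 0.004 0.052 0.009 1;-0.005 0.004 0.053 0.009 1;-0.005 0.004 0.053 0.009 0;-0.005 0.004 0.053 0.009 0;-0.005 0.004 0.053 0.009 0;-0.005 0.004 0.053 0.009 0;-0.005 0.004 0.053 0.009 0;-0.005 0.004 0.053 0.009 0'
python3 steer.py '0 0 -0.03 0 0;0 0 -0.07 0 0;0 0 -0.11 0 0;0 0 -0.15 0 0;0 0 -0.18 0 0;0 0 -0.18 0 0;0 0 -0.18 0 0'
python3 -c "
from h import *
move((.597,.0725,.18),.044)"
```

```text
clock: 25.97
eef_pos: [0.5703, -0.3542, 0.0078]
orientation: [0.974, 0.225, 0.001, 0.001]
ft_force: [-0.2, -0.2, 5.8]
grip_width: 0.808
gripper_force: 60.4
clock: 26.55
eef_pos: [0.5704, -0.3541, 0.1886]
orientation: [0.974, 0.225, 0.002, 0.002]
ft_force: [-0.1, 0.5, -2.6]
grip_width: 0.805
gripper_force: 59.6
d [ 0.2109 -0.3717  0.0077] turn -1.161 j7 -0.68 pos [ 0.5704 -0.3541  0.1886] yaw -1.117
```

```bash
python3 steer.py '0.019 -0.033 0 0 0;0.038 -0.067 0 0 0;0.057 -0.1 0 0 0;0.076 -0.134 0 0 0;0.095 -0.167 0 0 0;0.114 -0.2 0 0 0;0.133 -0.234 0 0 0;0.152 -0.268 0 0 0;0.171 -0.301 0 0 0;0.19 -0.335 0 0 0'
python3 steer.py '0.021 -0.037 0 -0.12 0;0.021 -0.037 0 -0.24 0;0.021 -0.037 0 -0.36 0;0.021 -0.037 0 -0.48 0;0.021 -0.037 0 -0.6 0;0.021 -0.037 0 -0.72 0;0.021 -0.037 0 -0.84 0;0.021 -0.037 0.0 -0.96 0;0.021 -0.037 0.02 -1.08 0;0.021 -0.037 0.04 -1.161 0'
python3 steer.py '0 0 0 0 0;0 0 0 0 0;0 0 0 0 0'
python3 -c "
from h import *
move((.597,.0725,.111),.044)"
```

```text
clock: 27.38
eef_pos: [0.5911, 0.0324, 0.1838]
orientation: [0.974, 0.225, -0.002, -0.0]
ft_force: [0.0, 1.1, -1.4]
grip_width: 0.81
gripper_force: 59.5
clock: 28.22
eef_pos: [0.5952, 0.0732, 0.1447]
orientation: [0.689, 0.724, -0.0, -0.001]
ft_force: [-0.6, 0.3, -2.6]
grip_width: 0.806
gripper_force: 59.5
clock: 28.47
eef_pos: [0.5954, 0.0734, 0.1457]
orientation: [0.692, 0.722, -0.001, -0.001]
ft_force: [0.3, 0.0, -1.6]
grip_width: 0.804
gripper_force: 59.4
d [-0.0009  0.0017  0.0347] turn -0.002 j7 -0.46 pos [0.5954 0.0734 0.1457] yaw 0.042
```

```bash
python3 steer.py '0 0.001 0.03 0 0;0 0.001 0.034 0 0;0 0.001 0.035 0 0;0 0.001 0.035 0 0;0 0.001 0.035 0 0;0 0.001 0.035 0 1;0 0.001 0.035 0 1;0 0.001 0.035 0 1;0 0.001 0.035 0 1'
python3 steer.py '0 0 -0.04 0 1;0 0 -0.08 0 1;0 0 -0.1 0 1;0 0 -0.1 0 1;0 0 -0.1 0 1'
python3 steer.py '-0.04 0 0 0 1;-0.08 0 0 0 1;-0.12 0 0 0 1;-0.16 0 0 0 1;-0.2 0 0 0 1;-0.24 0 0 0 1;-0.24 0 0 0 1;-0.24 0 0 0 1'
python3 -c "
from h import *
t=img('top');s=img('scene');cv2.imwrite('pics/t6.png',t);cv2.imwrite('pics/s6.png',s)
def rz(a,x0,y0):
    o=cv2.resize(a,None,fx=5,fy=5,interpolation=cv2.INTER_CUBIC)
    for i in range(0,a.shape[1],10): o[:6,i*5]=(0,0,255); cv2.putText(o,str(x0+i),(i*5,16),0,.33,(0,0,255))
    for i in range(0,a.shape[0],10): o[i*5,:6]=(0,0,255); cv2.putText(o,str(y0+i),(8,i*5+4),0,.33,(0,0,255))
    return o
cv2.imwrite('pics/c6.png',np.hstack([rz(s[100:180,335:405],335,100),rz(t[235:315,110:170],110,235)]))
cv2.imwrite('pics/c6b.png',np.vstack([np.hstack([rz(s[155:240,265:345],265,155),rz(t[160:245,205:285],205,160)])]))
"
```

```text
clock: 29.22
eef_pos: [0.5974, 0.0736, 0.1121]
orientation: [0.691, 0.722, 0.001, 0.0]
ft_force: [0.1, 1.0, 0.0]
grip_width: 1.002
gripper_force: 0.0
clock: 29.63
eef_pos: [0.5979, 0.0736, 0.213]
orientation: [0.691, 0.722, 0.001, 0.001]
ft_force: [-0.6, -0.7, -0.4]
grip_width: 1.001
gripper_force: 0.0
clock: 30.3
eef_pos: [0.6055, -0.1709, 0.209]
orientation: [0.694, 0.72, -0.002, -0.001]
ft_force: [-0.1, 1.8, -0.5]
grip_width: 1.0
gripper_force: 0.0
```

View pics/c6.png

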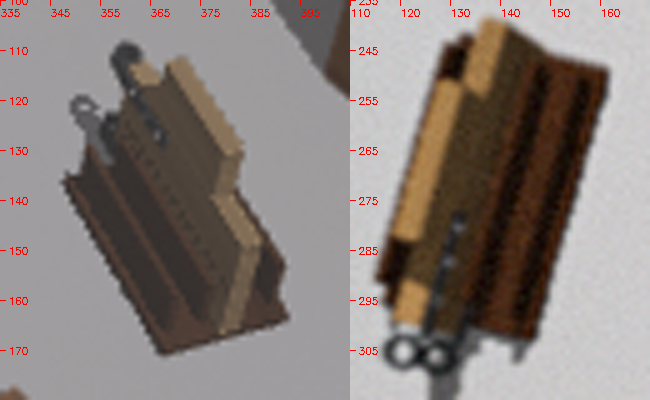

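View pics/c6b.png

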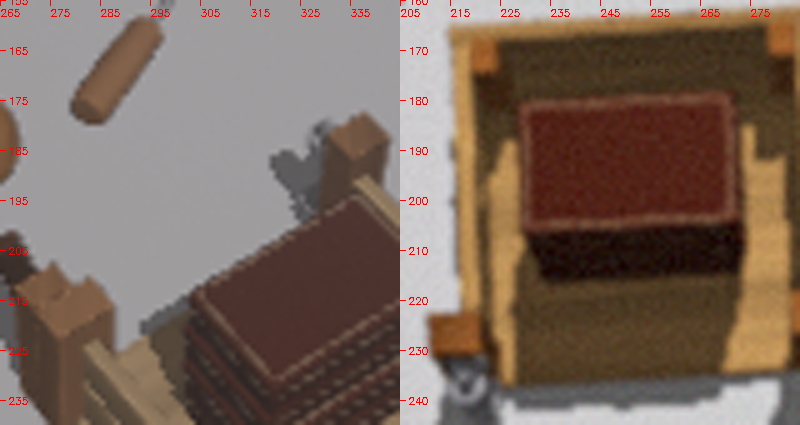

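```bash
python3 - <<'E'
from h import *
for n,p in(('top',[(130.5,251.5),(121.1,282.5)]),('scene',[(381.5,131.2),(370,111.5)])):
    q=plane(n,p,.128);v=q[0]-q[1];print(n,q,'mid',q.mean(0),'len',np.linalg.norm(v),'psi',np.degrees(np.arctan2(v[1],v[0])))
print(tri([(381.5,131.2),(370,111.5)],[(130.5,251.5),(121.1,282.5)]))
# refine by mask
for n in('top','scene'):
    im=cv2.imread(f'pics/{n[0]}6.png');hsv=cv2.cvtColor(im,cv2.COLOR_BGR2HSV)
    for p in ([(127,265),(125,270),(137,243),(135,262)] if n=='top' else [(376,122),(379,126),(383,142),(365,125)]): print(n,p,hsv[p[1],p[0]])
# knuckle ring top z=.086 ; expected from hold: 92.5 back
print('ring',plane('top',[(120.3,305.3)],.086),plane('top',[(127.3,306.3)],.026))
print('col',[plane('top',[(p[0]/5+205-80,p[1]/5+160)],.132)[0] for p in((520,105),(732,93),(738,215),(527,232))])
E
```

```text
top [[0.4523 0.3654 0.128 ]
 [0.3767 0.3847 0.128 ]] mid [0.4145 0.375  0.128 ] len 0.07810489568382827 psi -14.30960211595885
scene [[0.4582 0.3623 0.128 ]
 [0.3787 0.3854 0.128 ]] mid [0.4184 0.3739 0.128 ] len 0.08285914235357067 psi -16.216062180437163
[[0.4536 0.3677 0.1208 0.0003]
 [0.3772 0.3859 0.1263 0.0016]]
top (127, 265) [ 16 139 162]
top (125, 270) [ 16 138 174]
top (137, 243) [ 17 144 158]
top (135, 262) [ 18 136  73]
scene (376, 122) [ 15  83 135]
scene (379, 126) [ 16  83 135]
scene (383, 142) [ 16  86 142]
scene (365, 125) [165   9  54]
ring [[0.3243 0.3969 0.086 ]] [[0.3249 0.3971 0.026 ]]
col [array([0.6276, 0.1255, 0.132 ]), array([0.6326, 0.0194, 0.132 ]), array([0.5698, 0.0167, 0.132 ]), array([0.5622, 0.1212, 0.132 ])]
```

```bash
python3 - <<'E'
from h import *
o=[]
for n,x0,y0 in(('scene',312,168),('top',206,218)):
    a=np.mean([img(n).astype(float) for _ in range(4)],0); np.save(f'pics/avg_{n}.npy',a)
    w,h=32,30
    z=cv2.resize(a[y0:y0+h,x0:x0+w],None,fx=12,fy=12,interpolation=cv2.INTER_NEAREST)
    z=np.clip((z-20)*1.6,0,255).astype('uint8')
    for i in range(0,w,4): z[:6,i*12]=(0,0,255); cv2.putText(z,str(x0+i),(i*12,16),0,.33,(0,0,255))
    for i in range(0,h,4): z[i*12,:6]=(0,0,255); cv2.putText(z,str(y0+i),(8,i*12+4),0,.33,(0,0,255))
    o.append(z)
cv2.imwrite('pics/pin.png',np.hstack(o))
for P in([.4945,.156,.096],[.4945,.156,.082],[.4945,.156,.022]): print(proj('scene',P),proj('top',P))
move((.4165,.3745,.2),1.316)
E
```

```text
[[329.3123 178.2   ]] [[217.7459 236.0959]]
[[328.9134 181.3354]] [[218.4433 237.091 ]]
[[327.2889 194.1135]] [[221.2796 241.1378]]
d [ 0.5481 -0.1664  0.0114] turn -1.271 j7 -0.01 pos [ 0.6076 -0.1655  0.2114] yaw 0.045
```

View pics/pin.png

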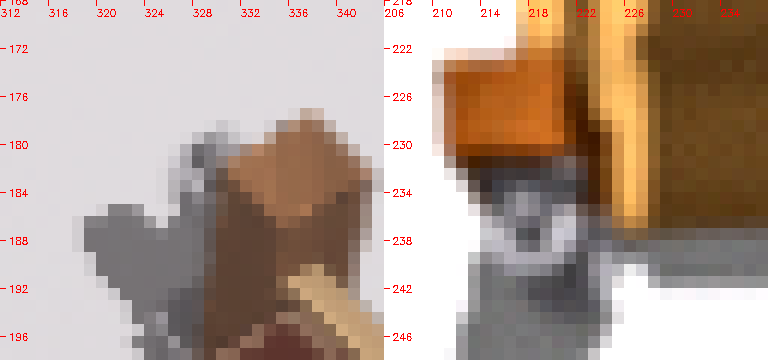

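```bash
python3 - <<'E'
from h import *
print('top post front L,R', plane('top',[(210.6,230.9),(220.8,230.6)],.104))
print('scene post corners',plane('scene',[(330.2,181.8),(336.4,176.6),(341.9,181.9),(336,186.6)],.104))
print('top shoulder c',plane('top',[(218.1,235.3)],.082),'bottom edge at .074',plane('top',[(218.1,239.3)],.074))
print('scene tip',plane('scene',[(329.2,178.2)],.096))
a=np.load('pics/avg_top.npy')
print(a[228:243,212:226].mean(2).astype(int))
a=np.load('pics/avg_scene.npy')
print(a[174:192,324:334].mean(2).astype(int))
E
```

```text
top post front L,R [[0.5064 0.1731 0.104 ]
 [0.5069 0.1475 0.104 ]]
scene post corners [[0.5103 0.1466 0.104 ]
 [0.5053 0.171  0.104 ]
 [0.5277 0.1725 0.104 ]
 [0.5317 0.1499 0.104 ]]
top shoulder c [[0.4991 0.1569 0.082 ]] bottom edge at .074 [[0.4902 0.1578 0.074 ]]
scene tip [[0.4943 0.1557 0.096 ]]
[[ 76  81  84  86  89  93  95  92  79  54  38  52  86 124]
 [ 74  80  78  83  85  90  92  94  88  57  38  36  66 112]
 [ 60  57  56  59  62  61  65  70  67  60  44  38  63 111]
 [ 57  41  43  46  49  48  50  58  73  84  61  44  67 111]
 [106  52  49  54  57  56  57  62  73  80  61  43  61 109]
 [154  75  47  61  68  80  74  68  67  64  52  43  62 107]
 [183 113  63  66  91 113 100  81  75  75  50  43  60 102]
 [198 162 104  85 100 116 104  89 109 120  75  59  73  99]
 [209 184 138 118 102  92  83  95 136 144  94  75  85  89]
 [205 189 147 142 118  74  66 107 148 143  92  74  78  79]
 [205 178 136 138 134  94  85 115 142 119  81  85  96  86]
 [190 143 107 119 132 128 126 126 120  89  69 100 122 107]
 [180 119  88  96 110 112 107 100  81  59  69 108 133 136]
 [181 114  89  92  92  83  74
[... 164 characters left out ...]
58 158 158]
 [158 158 158 158 158 158 158 158 158 158]
 [158 158 158 158 158 158 158 158 158 158]
 [158 158 158 158 158 156 146 153 158 158]
 [158 158 158 156 141 116 125 142 153 154]
 [158 158 155 132  88  97 114 117 106 106]
 [158 157 149 124  80  95 100 102  94  93]
 [158 155 137 130 122  89  75  89  93  92]
 [158 155 134 115 134  76  68  72  87  92]
 [158 155 131  89 103  88  77  65  69  86]
 [158 158 148  89  92  80  72  65  64  67]
 [116 151 100  92  87  79  70  65  64  63]
 [ 94 100  93  93  90  75  65  65  64  64]
 [ 92  93  92  93  90  74  64  64  64  64]
 [ 92  93  92  92  88  78  64  63  64  64]
 [ 92  92  92  92  89  72  64  64  64  64]
 [ 92  92  92  91  81  69  63  63  63  64]]
```

```bash
python3 steer.py '0.038 -0.012 0 0 1;0.077 -0.023 0 0 1;0.115 -0.035 0 0 1;0.154 -0.047 0 0 1;0.192 -0.058 0 0 1;0.231 -0.07 0 0 1;0.27 -0.082 0 0 1;0.308 -0.094 0 0 1;0.347 -0.105 0 0 1;0.385 -0.117 0 0 1' 30
python3 steer.py '0.04 -0.012 0 -0.12 1;0.08 -0.025 0 -0.25 1;0.12 -0.037 0 -0.37 1;0.163 -0.05 0 -0.5 1;0.163 -0.05 0 -0.62 1;0.163 -0.05 0 -0.75 1;0.163 -0.05 0 -0.87 1;0.163 -0.05 0 -1 1;0.163 -0.05 0 -1.12 1;0.163 -0.05 0 -1.24 1'
python3 steer.py '0 0 0.01 -0.031 1;0 0 0.01 -0.031 1;0 0 0.01 -0.031 1'
python3 -c "
from h import *
move((.416,.3752,.096),1.316)"
```

```text
clock: 31.63
eef_pos: [0.4729, 0.2152, 0.2117]
orientation: [0.691, 0.723, 0.0, 0.0]
ft_force: [0.5, 0.8, -0.3]
grip_width: 1.0
gripper_force: 0.0
clock: 32.47
eef_pos: [0.4164, 0.374, 0.2115]
orientation: [0.14, 0.99, 0.0, 0.0]
ft_force: [-0.9, -0.6, 0.2]
grip_width: 0.997
gripper_force: 0.0
clock: 32.72
eef_pos: [0.4162, 0.3731, 0.2004]
orientation: [0.129, 0.992, -0.001, -0.001]
ft_force: [0.9, 0.4, 0.3]
grip_width: 1.001
gripper_force: 0.0
d [0.0006 0.0021 0.1044] turn -0.003 j7 -0.01 pos [0.4162 0.3731 0.2004] yaw 1.313
```

```bash
python3 steer.py '0 0.002 0.04 0 1;0 0.002 0.08 0 1;0 0.002 0.1 0 1;0 0.002 0.1045 0 1;0 0.002 0.1045 0 0.6;0 0.002 0.1045 0 0.3;0 0.002 0.1045 0 0;0 0.002 0.1045 0 0;0 0.002 0.1045 0 0;0 0.002 0.1045 0 0' 30
python3 steer.py '0 0 0 0 0;0 0 0 0 0;0 0 0 0 0;0 0 0 0 0;0 0 0 0 0' 60
python3 -c "
from h import *
move((.416,.3752,.096),1.316)"
```

```text
clock: 33.55
eef_pos: [0.4176, 0.3763, 0.0979]
orientation: [0.128, 0.992, 0.001, 0.001]
ft_force: [-0.8, 1.1, 4.1]
grip_width: 0.159
gripper_force: 29.2
clock: 33.97
eef_pos: [0.4177, 0.3765, 0.098]
orientation: [0.128, 0.992, 0.001, 0.001]
ft_force: [-0.5, -1.0, 6.9]
grip_width: 0.154
gripper_force: 60.8
d [ 0.0013 -0.0017  0.002 ] turn -0.001 j7 -0.15 pos [0.4177 0.3765 0.098 ] yaw 1.315
```

```bash
python3 steer.py '0 0 -0.02 0 0;0 0 -0.05 0 0;0 0 -0.09 0 0;0 0 -0.12 0 0;0 0 -0.14 0 0;0 0 -0.14 0 0;0 0 -0.14 0 0' 60
python3 -c "
from h import *
move((.44,.09,.2),.044)"
```

```text
clock: 34.55
eef_pos: [0.4172, 0.3754, 0.2371]
orientation: [0.128, 0.992, 0.0, 0.001]
ft_force: [-0.4, -0.9, -3.6]
grip_width: 0.156
gripper_force: 59.6
d [-0.0944 -0.2703  0.0371] turn 1.27 j7 0.03 pos [0.4172 0.3754 0.2371] yaw 1.314
```

```bash
python3 steer.py '-0.005 -0.015 0 0.06 0;-0.014 -0.04 0 0.18 0;-0.025 -0.072 0 0.3 0;-0.036 -0.104 0 0.42 0;-0.047 -0.136 0 0.54 0;-0.058 -0.168 0 0.66 0;-0.069 -0.2 0 0.78 0;-0.08 -0.232 0 0.9 0;-0.091 -0.264 0 1.02 0;-0.1 -0.285 0 1.14 0' 80
python3 steer.py '0 0 0 0.1 0;0 0 0.02 0.13 0;0 0 0.05 0.13 0;0 0 0.08 0.13 0;0 0 0.09 0.13 0;0 0 0.09 0.13 0;0 0 0.09 0.13 0'
python3 - <<'E'
from h import *
move((.441,.063,.134),.044)
o=[]
for n,x0,y0,w,h in(('scene',272,160,66,60),('top',195,205,66,60)):
    a=np.mean([img(n).astype(float) for _ in range(4)],0); np.save(f'pics/avg2_{n}.npy',a)
    z=cv2.resize(a[y0:y0+h,x0:x0+w],None,fx=6,fy=6,interpolation=cv2.INTER_NEAREST)
    z=np.clip((z-10)*1.5,0,255).astype('uint8')
    for i in range(0,w,5): z[:6,i*6]=(0,0,255); cv2.putText(z,str(x0+i),(i*6,16),0,.3,(0,0,255))
    for i in range(0,h,5): z[i*6,:6]=(0,0,255); cv2.putText(z,str(y0+i),(8,i*6+4),0,.3,(0,0,255))
    o.append(z)
cv2.imwrite('pics/gate.png',np.hstack(o))
E
```

```text
clock: 35.38
eef_pos: [0.4389, 0.0699, 0.2344]
orientation: [0.646, 0.763, -0.003, -0.001]
ft_force: [-0.3, 0.1, -3.8]
grip_width: 0.152
gripper_force: 82.1
clock: 35.97
eef_pos: [0.4407, 0.0746, 0.146]
orientation: [0.691, 0.723, -0.001, -0.001]
ft_force: [0.6, 0.7, -3.1]
grip_width: 0.15
gripper_force: 81.9
d [-0.0116 -0.0002  0.012 ] turn 0.002 j7 -0.6 pos [0.4407 0.0746 0.146 ] yaw 0.046
```

View pics/gate.png

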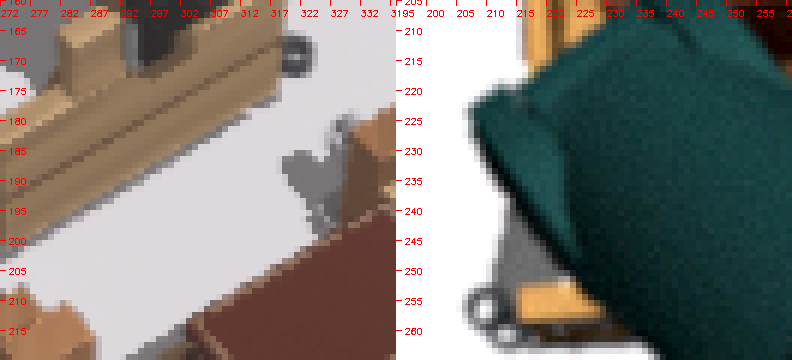

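```bash
python3 - <<'E'
from h import *
s=ctrl.state();M=R.from_quat(s['orientation']).as_matrix();p=s['eef_pos'];print(p)
for n,x0,y0,w,h in(('scene',318,164,9,11),('top',204,250,12,12)):
    a=np.load(f'pics/avg2_{n}.npy').mean(2); print(a[y0:y0+h,x0:x0+w].astype(int))
for n,c in(('scene',(320.9,169)),('top',(209.7,255.3))):
    q=plane(n,[c],p[2]-.084+.072)[0]; d=q-p; print(n,q,'along',d[:2]@M[:2,0],'across',d[:2]@M[:2,1])
q=plane('top',[(212.8,260)],p[2]-.084+.012)[0];d=q-p;print('low',q,d[:2]@M[:2,0],d[:2]@M[:2,1])
E
```

```text
[0.4422 0.0747 0.1475]
[[ 95 125 156 155 155 156 156 156 156]
 [ 94 116 122 137 144 156 156 156 156]
 [ 73  77  71  71  84 120 156 156 156]
 [ 72  64  59  56  55  82 134 155 156]
 [ 85  63  64  65  53  73 124 156 156]
 [ 87  78  98 114  80  82 128 156 156]
 [ 83  57  64  68  61  80 131 155 156]
 [ 79  54  56  57  60  90 145 156 156]
 [ 94  93  76  70 101 130 155 155 156]
 [119 152 152 152 153 154 156 156 155]
 [123 155 156 156 156 156 155 156 156]]
[[185 185 188 187 188 187 163 101  79  81  81  84]
 [187 186 184 186 185 183 161 101  76  81  84  82]
 [186 186 186 177 160 145 120  79  72  80  82  88]
 [188 186 175 143 103  83  70  58  61  70  82  95]
 [187 182 156  95  68  90  93  64  54  61  77 102]
 [187 175 135  76  97 154 147  83  51  54  70  96]
 [187 173 129  78 123 179 164  92  52  45  57  95]
 [188 179 145  92 126 169 145  78  41  35  49  86]
 [187 187 163 114 101 115  94  55  39  41  50  67]
 [186 188 179 150 110  80  58  53  80  92  72  55]
 [185 188 188 178 158 131  87  87 143 152 122  75]
 [185 185 185 188 183 168 123  96 127 140 117  70]]
scene [0.4806 0.1349 0.1355] along 0.05838360332070585 across 0.04108181629282095
top [0.4401 0.1696 0.1355] along 0.09493727722446672 across 0.0021819224420812763
low [0.4369 0.1702 0.0755] 0.09565612263131927 -0.0009842863052185727
```

```bash
python3 - <<'E'
from h import *
s=ctrl.state();M=R.from_quat(s['orientation']).as_matrix();p=s['eef_pos']
for c,z in(((320.2,169.2),.0755),):
    q=plane('scene',[c],z)[0]; d=q-p; print('scene low',q,'along',d[:2]@M[:2,0],'across',d[:2]@M[:2,1])
print(tri([(320.2,169.2)],[(212.8,260)]))
L=.0945
ax=p+M[:,0]*L; print('axis pred',ax); b=ax.copy()
for dz in(-.072,-.012): b=ax.copy(); b[2]=p[2]-.084-dz; print(proj('scene',b),proj('top',b))
E
```

```text
scene low [0.4425 0.1643 0.0755] along 0.08948993315101839 across 0.004376651693484035
[[0.4375 0.1702 0.0667 0.0027]]
axis pred [0.4379 0.1691 0.1475]
[[322.0076 153.3607]] [[209.9037 256.1822]]
[[320.6398 167.4045]] [[213.2453 259.59  ]]
```

```bash
python3 steer.py '-0.007 0 0.007 -0.002 0;-0.0138 0 0.014 0 0;-0.0138 0.01 0.014 0 0;-0.0138 0.02 0.014 0 0;-0.0138 0.03 0.014 0 0;-0.0138 0.04 0.014 0 0;-0.0138 0.05 0.014 0 0;-0.0138 0.057 0.014 0 0;-0.0138 0.057 0.014 0 0;-0.0138 0.057 0.014 0 0' 80
python3 steer.py '0 0 0 0 0;0 0 0 0 0'
python3 - <<'E'
from h import *
move((.4997,.0634,.106),.044)
a=np.mean([img('scene').astype(float) for _ in range(4)],0); np.save('pics/avg3.npy',a)
x0,y0,w,h=290,145,66,60
z=cv2.resize(a[y0:y0+h,x0:x0+w],None,fx=10,fy=10,interpolation=cv2.INTER_NEAREST)
z=np.clip((z-10)*1.5,0,255).astype('uint8')
for i in range(0,w,5): cv2.putText(z,str(x0+i),(i*10,12),0,.3,(0,0,255))
for i in range(0,h,5): cv2.putText(z,str(y0+i),(0,i*10+4),0,.3,(0,0,255))
cv2.imwrite('pics/near.png',z)
E
```

```text
clock: 37.2
eef_pos: [0.4995, 0.0636, 0.1327]
orientation: [0.691, 0.723, -0.0, -0.0]
ft_force: [-0.5, -0.6, -2.3]
grip_width: 0.152
gripper_force: 82.0
clock: 37.37
eef_pos: [0.4984, 0.0634, 0.1327]
orientation: [0.691, 0.723, -0.0, -0.0]
ft_force: [0.2, 0.9, -2.9]
grip_width: 0.148
gripper_force: 82.0
d [-0.      0.0013  0.0267] turn 0.001 j7 -0.56 pos [0.4984 0.0634 0.1327] yaw 0.045
```

View pics/near.png

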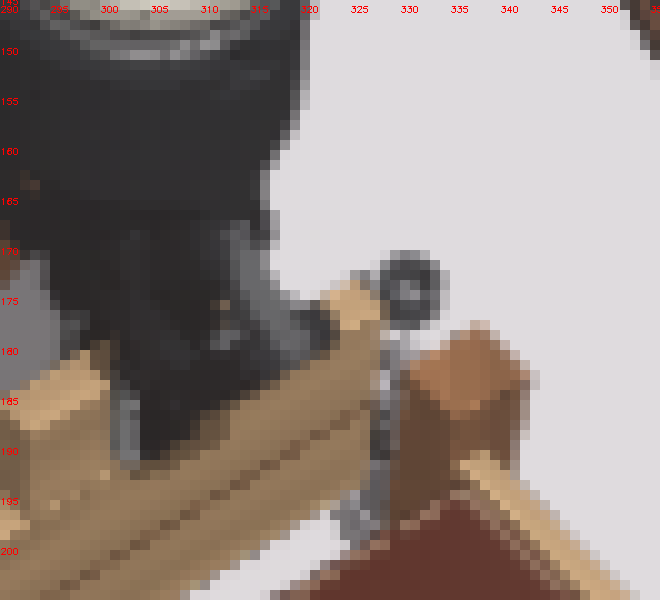

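```bash
python3 steer.py '0 0.0015 0.005 0 0;0 0.0015 0.01 0 0;0 0.0015 0.013 0 0;0 0.0015 0.016 0 0;0 0.0015 0.016 0 0'
python3 -c "
from h import *
move((.4997,.0634,.106),.044);print(ctrl.state()['moment'])"
```

```text
clock: 37.98
eef_pos: [0.5001, 0.0634, 0.1159]
orientation: [0.691, 0.723, -0.001, -0.001]
ft_force: [0.5, 0.3, -2.4]
grip_width: 0.15
gripper_force: 81.9
d [ 0.     -0.0004  0.0099] turn 0.001 j7 -0.58 pos [0.5001 0.0634 0.1159] yaw 0.045
[-0.0001 -0.0047  0.0165]
```

```bash
python3 steer.py '0 0 0.003 0 0;0 0 0.006 0 0;0 0 0.008 0 0;0 0 0.01 0 0;0 0 0.011 0 0;0 0 0.012 0 0;0 0 0.012 0 0'
python3 -c "
from h import *
move((.4997,.0634,.106),.044);print(ctrl.state()['moment'])"
```

```text
clock: 38.57
eef_pos: [0.5009, 0.0633, 0.1052]
orientation: [0.691, 0.723, -0.0, 0.0]
ft_force: [-2.0, -1.5, 3.6]
grip_width: 0.149
gripper_force: 83.0
d [ 0.0001 -0.0012 -0.0008] turn 0.001 j7 -0.59 pos [0.5009 0.0633 0.1052] yaw 0.045
[0.2013 0.4371 0.1309]
```

```bash
python3 steer.py '0 0 0 0 0.2;0 0 0 0 0.4;0 0 0 0 0.5;0 0 0 0 0.5;0 0 -0.03 0 0.5;0 0 -0.07 0 0.5;0 0 -0.11 0 0.5;0 0 -0.14 0 0.5;0 0 -0.14 0 0.5'
python3 steer.py '-0.04 0 0 0 0.5;-0.08 0 0 0 0.5;-0.12 0 0 0 0.5;-0.16 0 0 0 0.5;-0.2 0 0 0 0.5;-0.24 0 0 0 0.5;-0.28 0 0 0 0.5;-0.28 0 0 0 0.5;-0.28 0 0 0 0.5'
python3 - <<'E'
from h import *
move((.5,-.2,.2),.044)
o=[]
for n,x0,y0,w,h in(('scene',258,165,80,75),('top',210,205,100,75)):
    a=np.mean([img(n).astype(float) for _ in range(4)],0); np.save(f'pics/avg4_{n}.npy',a)
    z=cv2.resize(a[y0:y0+h,x0:x0+w],None,fx=8 if n=='scene' else 8,fy=8,interpolation=cv2.INTER_CUBIC)[:,:400 if n=='x' else 800]
    z=np.clip((z-5)*1.4,0,255).astype('uint8')
    for i in range(0,w,5): cv2.putText(z,str(x0+i),(i*8,10),0,.3,(0,0,255))
    for i in range(0,h,5): cv2.putText(z,str(y0+i),(0,i*8+4),0,.3,(0,0,255))
    o.append(cv2.resize(z,(400,300 if n=='top' else 375)))
cv2.imwrite('pics/hung.png',np.vstack([cv2.resize(o[0],(480,450))[:, :],]) if 0 else np.hstack([cv2.resize(o[0],(400,400)),cv2.resize(o[1],(400,400))]))
E
```

```text
clock: 39.32
eef_pos: [0.5049, 0.065, 0.2509]
orientation: [0.691, 0.723, 0.005, 0.004]
ft_force: [0.6, 0.5, 0.4]
grip_width: 0.499
gripper_force: 0.0
clock: 40.07
eef_pos: [0.5125, -0.2196, 0.2439]
orientation: [0.693, 0.721, -0.001, -0.0]
ft_force: [-0.2, 0.9, 0.1]
grip_width: 0.498
gripper_force: 0.0
d [ 0.02   -0.0117  0.0439] turn -0.006 j7 0.13 pos [ 0.5125 -0.2196  0.2439] yaw 0.038
```

View pics/hung.png

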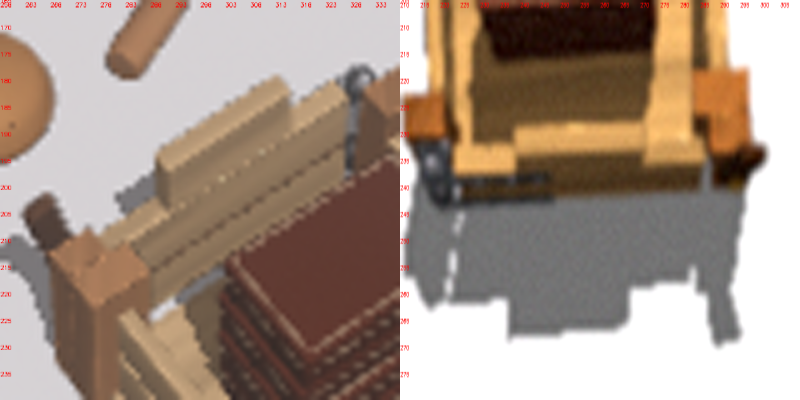

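```bash
python3 - <<'E'
from h import *
from collections import Counter
for n,x0,y0,w,h in(('scene',255,195,28,30),('top',280,218,28,26)):
    a=np.load(f'pics/avg4_{n}.npy').astype('uint8')[y0:y0+h,x0:x0+w]
    g=a.mean(2).astype(int); hsv=cv2.cvtColor(a,cv2.COLOR_BGR2HSV)
    print(n,x0,y0);
    for r in range(h): print(y0+r,' '.join(f'{v:3d}' for v in g[r]))
    m=((g<62)&(hsv[...,1]>60)).astype('uint8')
    for c in cv2.findContours(m,0,2)[0]:
        if cv2.contourArea(c)>8: r=cv2.minAreaRect(c); print(cv2.contourArea(c),np.array(cv2.boxPoints(r))+[x0,y0])
ux=np.array([np.cos(.045),np.sin(.045)]);uy=np.array([-ux[1],ux[0]])
e=np.array([.4967,.1568])-.1715*uy-.014*ux
for d in(.01,.015,.02):
    for an in(-.35,0):
        pv=e-d*uy; tip=pv-np.sin(-an)*.048*uy
        print(d,an,pv,proj('scene',[*pv,.088]),proj('top',[*pv,.088]),'tip',proj('scene',[*tip,.088+.048*np.cos(an)]),proj('top',[*tip,.088+.048*np.cos(an)]))
E
```

```text
scene 255 195
195  75  74  76  78  99 152 153 156 156 156 156 156 156 156 156 156 156 156 156 156 156 156 156 156 156 156 156 155
196 107 152 152 152 153 156 156 156 156 156 156 156 156 156 156 156 156 156 155 156 156 156 155 156 156 155 156 155
197 153 156 156 156 156 156 156 156 156 156 155 156 156 156 156 156 156 156 156 156 155 156 156 155 156 156 156 156
198 156 156 156 156 156 156 156 156 156 156 156 156 156 156 156 156 156 156 156 156 156 156 156 156 156 155 156 156
199 156 156 156 156 156 156 156 155 156 156 156 156 156 156 156 156 155 156 156 156 156 155 156 156 156 155 156 156
200 156 156 156 156 156 156 156 156 156 156 156 156 156 156 156 156 156 155 156 156 156 155 156 156 156 156 156 148
201 156 156 156 156 156 156 156 156 156 156 149 105  90 119 156 156 156 155 156 156 155 156 155 156 155 148  99  97
202 156 156 156 156 156 156 156 156 152 123  74  65  65  78 119 156 156 156 156 156 156 155 155 156 156 147  90  90
203 156 156 156 156 156 156 155 149 103  67  60  62  62  72 116 156 156 156 155 156 156 156 156 156 156 155 144  90
204 156 156 156 156 156 155 152 124  64  5
[... 5659 characters left out ...]
4909 -0.0251] [[272.2045 209.2348]] [[289.7887 237.3642]] tip [[266.2839 202.4512]] [[296.6143 233.7088]]
0.01 0 [ 0.4909 -0.0251] [[272.2045 209.2348]] [[289.7887 237.3642]] tip [[271.6344 198.6577]] [[289.8949 233.855 ]]
0.015 -0.35 [ 0.4911 -0.0301] [[270.6277 210.1657]] [[291.7653 237.2565]] tip [[264.6372 203.4083]] [[298.6572 233.5976]]
0.015 0 [ 0.4911 -0.0301] [[270.6277 210.1657]] [[291.7653 237.2565]] tip [[270.     199.6067]] [[291.9428 233.7435]]
0.02 -0.35 [ 0.4913 -0.0351] [[269.0465 211.0993]] [[293.7417 237.1488]] tip [[262.9858 204.3681]] [[300.7    233.4863]]
0.02 0 [ 0.4913 -0.0351] [[269.0465 211.0993]] [[293.7417 237.1488]] tip [[268.3608 200.5584]] [[293.9906 233.6321]]
```

```bash
python3 steer.py '0.03 -0.01 0 0 0;0.07 -0.02 0 0 0;0.11 -0.025 0 -0.006 0;0.133 -0.0265 0 -0.006 0;0.133 -0.0265 0.03 -0.006 0;0.133 -0.0265 0.06 -0.006 0;0.133 -0.0265 0.06 -0.006 0;0.133 -0.0265 0.06 -0.006 0;0.133 -0.0265 0.06 -0.006 0'
python3 -c "
from h import *
move((.480,-.085,.118),.044)"
```

```text
clock: 41.22
eef_pos: [0.4816, -0.0844, 0.1857]
orientation: [0.689, 0.725, 0.0, 0.0]
ft_force: [0.1, -0.4, -0.1]
grip_width: 0.0
gripper_force: 0.0
d [-0.0005 -0.0017  0.0677] turn 0.007 j7 -0.17 pos [ 0.4816 -0.0844  0.1857] yaw 0.051
```

```bash
python3 steer.py '-0.001 -0.002 0.03 0.007 0;-0.001 -0.002 0.06 0.007 0;-0.001 -0.002 0.068 0.007 0;-0.001 -0.002 0.068 0.007 0;-0.001 -0.002 0.068 0.007 0'
python3 steer.py '0.01 0 0 0 0;0.02 0 0 0 0;0.03 0 0 0 0;0.04 0 0 0 0;0.05 0 0 0 0;0.06 0 0 0 0;0.07 0 0 0 0;0.08 0 0 0 0;0.085 0 0 0 0;0.085 0 0 0 0'
python3 -c "
from h import *
move((.476,0,.098),.044)"
```

```text
clock: 41.63
eef_pos: [0.4799, -0.0857, 0.1179]
orientation: [0.691, 0.722, 0.0, 0.001]
ft_force: [-0.0, -0.0, -0.2]
grip_width: -0.001
gripper_force: 0.0
clock: 42.47
eef_pos: [0.4751, 0.0018, 0.1168]
orientation: [0.69, 0.724, 0.001, -0.0]
ft_force: [-0.4, 0.4, 0.7]
grip_width: -0.001
gripper_force: 0.2
d [-0.0018  0.0008  0.0188] turn 0.003 j7 -0.44 pos [0.4751 0.0018 0.1168] yaw 0.047
```

```bash
python3 steer.py '-0.001 0.004 0 0 0;-0.001 0.004 0.005 0 0;-0.001 0.004 0.01 0 0;-0.001 0.004 0.015 0 0;-0.001 0.004 0.018 0 0;-0.001 0.004 0.019 0 0;-0.001 0.004 0.02 0 0;-0.001 0.004 0.02 0 0'
python3 -c "
from h import *
move((.476,0,.098),.044)"
python3 steer.py '0 0 -0.04 0 0;0 0 -0.08 0 0;0 0 -0.12 0 0;0 0 -0.15 0 0;-0.04 0 -0.15 0 0;-0.08 0 -0.15 0 0;-0.12 0 -0.15 0 0;-0.16 0 -0.15 0 0;-0.2 0 -0.15 0 0;-0.24 0 -0.15 0 0'
python3 - <<'E'
from h import *
s=img('scene');t=img('top')
f=lambda a,x,y,w,h:cv2.resize(a[y:y+h,x:x+w],(400,300),interpolation=cv2.INTER_CUBIC)
g=lambda a:np.clip(a.astype(float)*1.4,0,255).astype('uint8')
cv2.imwrite('pics/fin.png',np.vstack([np.hstack([g(f(s,255,165,80,60)),g(f(t,210,190,100,75))]),np.hstack([f(s,130,150,320,240),f(t,130,140,280,210)])]))
E
```

```text
clock: 43.13
eef_pos: [0.4784, -0.002, 0.0964]
orientation: [0.692, 0.722, -0.001, -0.0]
ft_force: [-2.7, 1.2, -0.5]
grip_width: -0.003
gripper_force: 1.5
d [ 0.0021 -0.0023 -0.0016] turn -0.001 j7 -0.46 pos [ 0.4784 -0.002   0.0964] yaw 0.043
clock: 43.97
eef_pos: [0.4902, -0.2448, 0.2475]
orientation: [0.692, 0.722, 0.0, 0.002]
ft_force: [0.5, -0.0, 0.6]
grip_width: 0.002
gripper_force: 0.0
```

View pics/fin.png

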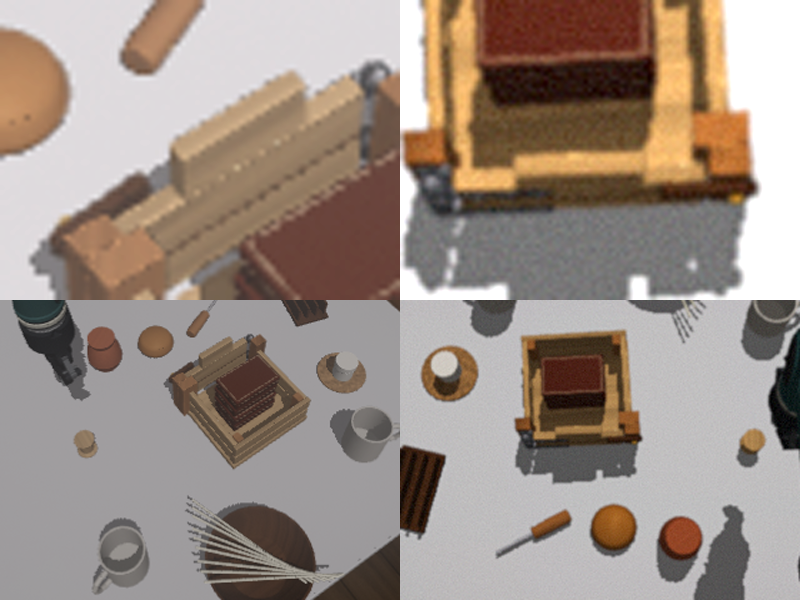

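```bash
python3 - <<'E'
from h import *
ux=np.array([np.cos(.045),np.sin(.045)]);uy=np.array([-ux[1],ux[0]])
for n,(x,y,w,h) in (('scene',(370,165,65,65)),('top',(135,155,60,60))):
    im=img(n);hsv=cv2.cvtColor(im,cv2.COLOR_BGR2HSV)[y:y+h,x:x+w]
    mm=cv2.morphologyEx((hsv[...,1]>60).astype('uint8'),cv2.MORPH_CLOSE,np.ones((3,3)))
    c=max(cv2.findContours(mm,0,2)[0],key=cv2.contourArea); print(n,'mat',plane(n,[np.array(cv2.fitEllipse(cv2.convexHull(c))[0])+[x,y]],.005)[0])
    v=hsv[...,2].astype(int); 
    yy,xx=np.mgrid[:h,:w]; inside=cv2.drawContours(np.zeros((h,w),'uint8'),[cv2.convexHull(c)],-1,1,-1)>0
    near=cv2.dilate(inside.astype('uint8'),np.ones((9,9)))>0
    bg=np.median(v[~near]); m=((hsv[...,1]<45)&(v>bg*.88)&inside).astype('uint8')
    m=cv2.morphologyEx(m,cv2.MORPH_OPEN,np.ones((5,5)))
    for k in cv2.findContours(m,0,2)[0]:
        if len(k)>5: e=cv2.fitEllipse(k); print('tub',e[1],plane(n,[np.array(e[0])+[x,y]],.055)[0])
E
```

```text
scene mat [0.6411 0.3145 0.005 ]
tub (10.204486846923828, 18.117576599121094) [0.6464 0.3101 0.055 ]
top mat [0.6386 0.317  0.005 ]
tub (16.196434020996094, 17.99173927307129) [0.6434 0.3159 0.055 ]
```

```bash
python3 -c "
from workcell import ctrl
print(ctrl.finish_job())"
```

```text
the job is handed in; nothing more can be done
None
```

The job is handed in, but I got no verdict back. By my last pictures the tub stands on its mat about 5 mm off centre, four boxes are stacked flush in the crate, the gate hangs shut on both pintles, the button is level across it, and the reel and mug are untouched.

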